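Make up the melt-flow kit and the impact kit

TASK

Make up the two test kits from the stock lying round the trays: the piston rod, the brass die pin and the middle-sized weight go into the blue melt-flow tray, the white test bars and the largest weight into the orange impact tray. Seat each thing fully down in the nest that is shaped for it, and lower the weights in rather than dropping them. Leave the black bars and the smallest weight where they are.

Things in the scene. Friction and masses are not known exactly. Their poses are not given: they have to be found in the camera images.
- melt_tray: Blue kit tray, 130x210 mm (x, y), fixed. Origin: centre of underside, y along the long side. Floor 8 mm thick; nests outlined by round-topped beads 9 mm high and wide, 3 mm play, gaps for fingers, grey felt floor. Piston nest at x -40, y 0, along y, beads at its ends only (middle 140 open). Round nest for the 48 mm weight at x 25, y -62, open to +y and -y. Pin nest at x 21, y 50, along x, beads at its ends only (middle 35 open). Blank label at the +y end.
- impact_tray: Orange kit tray, 140x190 mm (x, y), fixed. Origin: centre of underside, y along the long side. Floor 8 mm thick; nests outlined by round-topped beads 9 mm high and wide, 3 mm play, gaps for fingers, grey felt floor. Bar nest at x -44, y 0, along y, beads at its ends only (middle 105 open). Round nest for the 60 mm weight at x 25, y -45, open to +y and -y. Blank label at x 25, y 60.
- piston_mid (a point): Piston rod of the melt-flow tester, dark grey metal, lying down: 178 mm long, 18 mm thick over its ends; to the touch it is 18 mm thick over its whole length. This point is its middle, on its axis, 9 mm above what it lies on; its own y runs along the rod. Either end may point either way. It weighs 0.11 kg.
- pin_mid (a point): Brass die pin, yellowish, stepped, lying down: 60 mm long, 11 mm thick, one half thinner. This point is its middle, on the axis of the thick half, 5.5 mm above what it lies on; its own y runs along the pin. Either end may point either way. It weighs 20 g.
- weight_large: Largest grey turned weight with a knob, 60 mm across, 46 mm high, about 0.7 kg. Origin at the centre of its underside, z up, round. Sides upright up to 28 mm high, then it narrows to the knob; can be gripped across the body.
- weight_middle: Middle grey turned weight with a knob, 48 mm across, 40 mm high, about 0.33 kg. Origin at the centre of its underside, z up, round. Sides upright up to 22 mm high, then it narrows to the knob; can be gripped across the body.
- white_bars: White moulded test bars, one bundle handled as one piece, lying flat: 20 mm wide (its x), 150 mm long (its y), 12 mm high. Origin at the centre of its underside. To the touch it is a plain 20 mm wide strip. It weighs 33 g.
- weight_small: Smallest grey turned weight with a knob, 36 mm across, 34 mm high. Belongs to neither kit: stays where it is. Origin at the centre of its underside.
- black_bars: Black moulded test bars, 20 x 150 x 8 mm (x, y, z), lying flat. Belong to neither kit: stay where they are. Origin at the centre of the underside.

How it is judged:
By the outcome, as a careful person would: the job done as asked, in the order asked, and still so for the second after the job is handed in, with the robot touching nothing.
It also fails if it takes over 112 s, if anything falls off the work surface, if the arm or the gripper's body presses on something with over 40 N, if the wrist force passes 120 N, or if a joint passes its speed limit or range.

ROBOT

A 6-joint arm with a two-finger parallel gripper is mounted at the origin on a cart in front of the work surface, level with it; the furniture and walls round the work are solid. World frame = base frame: x ahead of the robot, y to its left, z up, the work surface at z = 0. Lengths are in m, angles in rad, forces in N, time in s.
With the tool pointing down it reaches from about 0.425 to 0.95 m from the base axis. Payload 3.5 kg.
Tool frame: the origin (TCP) lies on the centre line of the jaws, within the pads' length; the fingertips stand 8 mm ahead of it and the grasp point (between the pads) lies 11 mm behind it; z points along the fingers, y is the line along which they close (so a half turn about z gives the same grasp; the last joint's range is limited). The gripper opens to 85 mm and grips with 20 to 120 N. Pads are 22 mm wide; open, the fingers measure 114 mm over their backs; the gripper's body (76 mm by 85 mm) begins 54 mm behind the grasp point. The pads swing forward as they close: fully open they stand 13 mm farther back than shut.
Start: joints at [0.967, 0.286, 1.577, -0, 1.279, -0.15], TCP at [0.296, 0.607, 0.239] pointing down, gripper open.
Joint ranges: [-2.77, 2.77], [-0.9, 2.22], [0.21, 2.48], [-1.53, 4.67], [0.24, 2.81], [-2.84, 2.84]. Speed limits (rad/s): [2.79, 2.79, 3.14, 3.14, 3.14, 3.14].

INTERFACE

Orientations are given as a unit quaternion [x, y, z, w].
In Python, from plant import ctrl gives the robot as it stands. The module is installed in compiled form; this text tells all that it offers.
- The arm moves only by the tool send_rows, never from a script. Its argument "steps" is a list of rows, each a list of 5 numbers: the shift along the tool's x, y, z in m, then the turn about the tool's z in degrees, then the opening, from -1 (shut) to 1 (fully open). A call has 1 to 12 rows; each row is the pose to reach, as a shift and turn from the pose commanded when the call began, along the tool's axes at that moment; what a row does not reach only later rows make up. A row lasts 1/10 s, in which the tool goes at most 50 mm and 8.59 degrees, less where a joint would pass 70% of its speed; a pose out of reach is approached as far as the arm can. A call with a gripper value outside its range is refused whole. The fingers move at their own pace and stop on an object; "squeeze" is the grip in N (left out, the last holds). Time passes only in rows, so rows that repeat a pose let the fingers close. It gives the time, the measured TCP pose, the force, the opening and the grip force at its end, in the units of the state.
- ctrl.get_state(): the state, without advancing time (a new reading comes with each control period).
- ctrl.read_camera(name): name is "scene" or "top" or "wrist"; returns the picture (400x640x3 uint8, red, green, blue); there is no depth.
- ctrl.calibration(name): a dict with "intrinsics" (3x3 intrinsics, pixels), "k1" (the pictures are not rectified: a ray, as slopes to the right and down, at radius r is drawn at 1 + k1 r^2 times it, then the intrinsics apply), "extrinsics" (4x4, takes a point from world to camera coordinates); the wrist camera has in their place "tool_from_camera" (4x4, takes a point from camera to tool coordinates, whose origin is the TCP and whose axes are the flange's). Camera axes: x right, y up, looking along -z (the intrinsics and any distortion apply to the point x, -y, -z); pixel columns grow to the right and rows downward; lengths in m; the calibration is good to about 2 mm. A picture is of the moment at which its call begins: read the wrist's pose just before it. calibration takes no time and is no camera call.
- ctrl.sign_off(): hands the job in; it is judged then, once.
The state is a dict: "time": time; "qpos": joint angles; "dq": joint speeds; "joint_efforts": joint torques, N m; "eef_pos": TCP position; "tcp_rot": TCP orientation; "contact_force": force on the tool from outside, world axes, zero at the start; "wrist_torque": the same for the moment, N m; "opening": opening from 0.0 (shut) to 1.0 (fully open); "finger_force": force on a finger pad.
Only numpy, scipy, OpenCV 4.12 (cv2) and the standard library are available. Lean on these libraries where they do the work, as an engineer would, in place of code of your own. Each camera call takes 0.05 s, during which the arm holds its last target. There are 200 camera calls.

## Working session

There is one attempt and no reset: what is moved stays moved. The work goes in short steps, Python scripts to look and compute and a tool call to move; the robot and the scene stay as the last step left them, time stands still between calls to the robot, and variables do not carry over. Pictures are saved under pics/ and viewed, at most 14 in all, crops included, and the job is handed in when it is done.

Besides the shell and the picture viewer there is one more tool, called after "Request:" by a JSON object that holds its "api" and its "payload", one argument or row to a line. send_rows: Moves the arm, as the interface text tells. Its arguments: {"type":"object","properties":{"steps":{"type":"array","items":{"type":"array","items":{"type":"number"}}},"squeeze":{"type":"number"}},"required":["steps"]}

```bash
mkdir -p pics
cat > h.py <<'E'
import numpy as np, cv2
from plant import ctrl
from scipy.spatial.transform import Rotation as R
def snap(name,fn):
    s=ctrl.get_state(); im=ctrl.read_camera(name); cv2.imwrite('pics/'+fn,im[:,:,::-1]); return s,im
def cam(name,s=None):
    c=ctrl.calibration(name); K=np.array(c['intrinsics']);k1=c['k1']
    if 'extrinsics' in c: T=np.linalg.inv(np.array(c['extrinsics']))
    else:
        W=np.eye(4);W[:3,:3]=R.from_quat(s['tcp_rot']).as_matrix();W[:3,3]=s['eef_pos']; T=W@np.array(c['tool_from_camera'])
    return K,k1,T
def px2w(name,uv,z,s=None):
    K,k1,T=cam(name,s); uv=np.atleast_2d(uv).astype(float)
    p=cv2.undistortPoints(uv[:,None],K,np.array([k1,0,0,0.]))[:,0]
    d=np.c_[p[:,0],-p[:,1],-np.ones(len(p))]@T[:3,:3].T; o=T[:3,3]
    t=(np.asarray(z)-o[2])/d[:,2]; return o+d*t[:,None]
def w2px(name,P,s=None):
    K,k1,T=cam(name,s); P=np.atleast_2d(P); q=(P-T[:3,3])@T[:3,:3]
    q=np.c_[q[:,0],-q[:,1],-q[:,2]]
    return cv2.projectPoints(q[:,None],np.zeros(3),np.zeros(3),K,np.array([k1,0,0,0.]))[0][:,0]
def rel(s,p,yaw_y=None):
    "shift in tool axes to world p"
    M=R.from_quat(s['tcp_rot']).as_matrix(); return (np.array(p)-s['eef_pos'])@M
E
python3 - <<'E'
from h import *
s,_=snap('top','top0.png'); snap('scene','scene0.png')
print(s); print(R.from_quat(s['tcp_rot']).as_matrix().round(3)); print(ctrl.calibration('wrist')); print(ctrl.calibration('top'))
E
```

```text
{'time': 0.0, 'qpos': array([ 9.67036323e-01,  2.87169848e-01,  1.57820014e+00,  2.96766965e-05,
        1.27857648e+00, -1.50008692e-01]), 'dq': array([-0.00169621,  0.00111733,  0.00042226,  0.00095792, -0.00032814,
        0.00243515]), 'joint_efforts': array([-1.79513136e-04, -4.05970967e+01, -2.92632186e+01, -1.29685068e-04,
        5.83795234e-03, -1.54205941e-05]), 'eef_pos': array([0.29548383, 0.6061755 , 0.23793183]), 'tcp_rot': array([ 2.24938373e-01,  9.74372282e-01, -1.08908057e-03, -4.46339422e-04]), 'contact_force': array([-0.3798007 , -0.36959388, -0.19123571]), 'wrist_torque': array([-0.00521214,  0.02160686,  0.03106015]), 'finger_force': 0.0, 'opening': 0.9988271441046505}
[[-0.899  0.438 -0.001]
 [ 0.438  0.899 -0.002]
 [ 0.    -0.002 -1.   ]]
{'intrinsics': array([[332.5439945 ,   0.        , 323.35157515],
       [  0.        , 332.5439945 , 198.07904161],
       [  0.        ,   0.        ,   1.        ]]), 'k1': -0.06651068989269215, 'tool_from_camera': array([[-8.34593874e-04,  9.53007878e-01,  3.02944365e-01,
         7.71342781e-02],
       [ 9.99999484e-01,  9.70659901e-04, -2.98579869e-04,
        -1.01427750e-04],
       [-5.78604914e-04,  3.02943959e-01, -9.53008197e-01,
        -1.35227747e-01],
       [ 0.00000000e+00,  0.00000000e+00,  0.00000000e+00,
         1.00000000e+00]])}
{'intrinsics': array([[417.14444729,   0.        , 318.29674815],
       [  0.        , 417.14444729, 201.38068563],
       [  0.        ,   0.        ,   1.        ]]), 'k1': 0.008585600147664383, 'extrinsics': array([[-0.02235386, -0.99974729,  0.00238014,  0.01561353],
       [ 0.98755338, -0.02171034,  0.15577863, -0.52190711],
       [-0.15568759,  0.00583277,  0.98778912, -1.34760414],
       [ 0.        ,  0.        ,  0.        ,  1.        ]])}
```

View pics/top0.png

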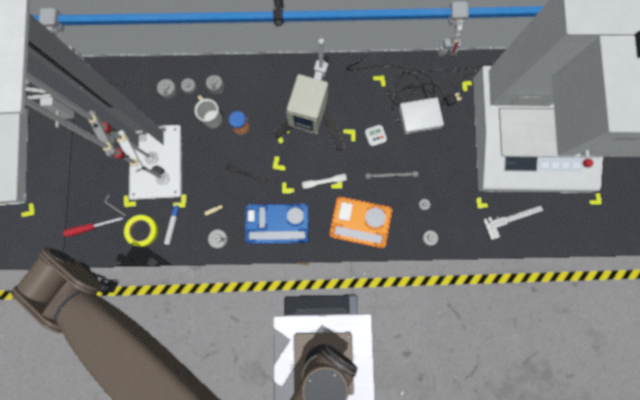

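View pics/scene0.png

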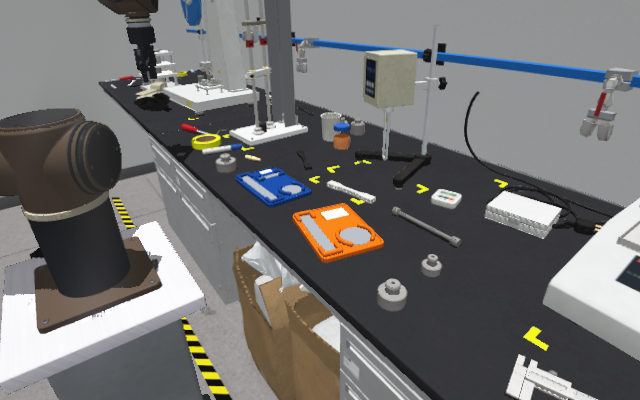

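The top view shows the blue tray near (277,224), the orange tray (361,222), the white bars (324,181), the rod (391,175), the pin (213,210), and weights at (218,239), (424,204) and (431,238). I'll enlarge the work area.

Run:
```python
from h import *
im=cv2.imread('pics/top0.png')[155:260,195:455]
cv2.imwrite('pics/c0.png',cv2.resize(im,None,fx=3,fy=3,interpolation=cv2.INTER_CUBIC))
for n,uv,z in [('wA',(218,238),.03),('wB',(424.5,204),.03),('wC',(431,238),.03),('pin',(213,210),.005),('piston a',(367,176),.009),('piston b',(416,174),.009),('white a',(303,185),.012),('white b',(345,178),.012),('black',(247,172),.008),('blue',(277,224),.01),('orange',(361,222),.01)]:
    print(n,px2w('top',uv,z).round(3))
```

```text
wA [[0.409 0.338 0.03 ]]
wB [[ 0.507 -0.352  0.03 ]]
wC [[ 0.393 -0.366  0.03 ]]
pin [[0.506 0.362 0.005]]
piston a [[ 0.612 -0.166  0.009]]
piston b [[ 0.615 -0.334  0.009]]
white a [[0.585 0.055 0.012]]
white b [[ 0.606 -0.089  0.012]]
black [[0.635 0.247 0.008]]
blue [[0.453 0.145 0.01 ]]
orange [[ 0.453 -0.139  0.01 ]]
```

View pics/c0.png

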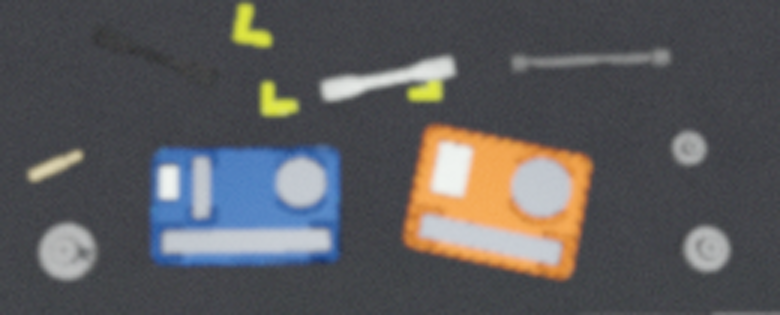

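The left weight (218,239) is about 58 mm across, so it is the largest. The one at (431,238) is about 47 mm (middle), and the one at (424,204) about 36 mm (small). The blue tray's yaw is near 0 and the orange one's about -10°. I'll go above the blue tray.

Request:
{"api": "send_rows", "payload": {
  "steps": [
    [-0.352, -0.347, 0.018, 64, 1],
    [-0.352, -0.347, 0.018, 64, 1],
    [-0.352, -0.347, 0.018, 64, 1],
    [-0.352, -0.347, 0.018, 64, 1],
    [-0.352, -0.347, 0.018, 64, 1],
    [-0.352, -0.347, 0.018, 64, 1],
    [-0.352, -0.347, 0.018, 64, 1],
    [-0.352, -0.347, 0.018, 64, 1],
    [-0.352, -0.347, 0.018, 64, 1],
    [-0.352, -0.347, 0.018, 64, 1],
    [-0.352, -0.347, 0.018, 64, 1],
    [-0.352, -0.347, 0.018, 64, 1]
  ]
}}

```text
time: 1.3
eef_pos: [0.4601, 0.1398, 0.2209]
tcp_rot: [0.708, 0.706, -0.0, -0.001]
contact_force: [0.1, 0.7, -0.4]
opening: 1.0
finger_force: 0.0
```

```bash
cat >> h.py <<'E'
def to(s,p,yang,ref=None):
    "print tool shift and turn to world p with tool-y at angle yang (deg)"
    M=R.from_quat(s['tcp_rot']).as_matrix(); cur=np.degrees(np.arctan2(M[1,1],M[0,1]))
    t=((cur-yang)+90)%180-90
    print('to',np.round(p,4),'shift',((np.array(p)-s['eef_pos'])@M).round(4),'turn',round(t,2))
E
python3 - <<'E'
from h import *
s,_=snap('wrist','w1.png'); print(s['time'],s['eef_pos'],s['qpos'].round(2),R.from_quat(s['tcp_rot']).as_matrix().round(3)[:,1])
E
```

```text
1.3 [0.46005419 0.13975281 0.22092712] [ 0.08 -0.14  2.06  0.    1.22  0.09] [ 1.    -0.003 -0.001]
```

View pics/w1.png

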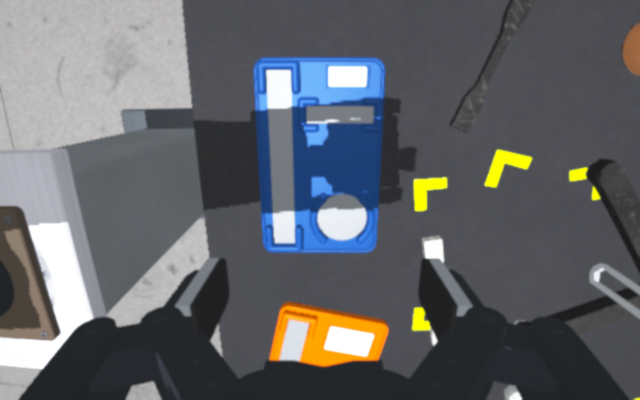

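The blue tray is fully in view, with corners about (255,58), (384,60), (377,250) and (264,250). Its piston nest runs along column ~280 and its round nest is at (342,217). The orange tray is at the bottom edge. I'll measure the blue tray and plan the move to the orange tray.

```bash
cat >> h.py <<'E'
def tray(im,s,hue,dims,z=.008,name='wrist'):
    hsv=cv2.cvtColor(im,cv2.COLOR_RGB2HSV); m=cv2.inRange(hsv,(hue[0],140,30),(hue[1],255,255))
    m=cv2.morphologyEx(m,cv2.MORPH_OPEN,np.ones((3,3)))
    c=max(cv2.findContours(m,cv2.RETR_EXTERNAL,cv2.CHAIN_APPROX_NONE)[0],key=cv2.contourArea)
    w=px2w(name,c[:,0]+0.0,z,s)[:,:2]
    r=cv2.minAreaRect((w*1000).astype(np.float32)); print(r)
    return r
E
python3 - <<'E'
from h import *
import pickle
im=cv2.imread('pics/w1.png')[:,:,::-1].copy(); s=ctrl.get_state()
tray(im,s,(100,125),0); 
to(s,(.46,-.13,.22),0)
E
```

```text
((455.33648681640625, 147.2969512939453), (210.9414520263672, 130.83242797851562), 89.82151794433594)
to [ 0.46 -0.13  0.22] shift [-0.2707  0.0004  0.0008] turn -0.04
```

Request:
{"api": "send_rows", "payload": {
  "steps": [
    [-0.27, 0, 0, 0, 1],
    [-0.27, 0, 0, 0, 1],
    [-0.27, 0, 0, 0, 1],
    [-0.27, 0, 0, 0, 1],
    [-0.27, 0, 0, 0, 1],
    [-0.27, 0, 0, 0, 1],
    [-0.27, 0, 0, 0, 1],
    [-0.27, 0, 0, 0, 1]
  ]
}}

```text
time: 2.15
eef_pos: [0.4603, -0.1281, 0.2211]
tcp_rot: [0.707, 0.708, 0.0, -0.001]
contact_force: [0.2, -0.3, 0.4]
opening: 1.0
finger_force: 0.0
```

Run:
```python
from h import *
s,im=snap('wrist','w2.png'); print(s['time'],s['eef_pos'])
tray(im,s,(5,22),0); 
to(s,(.612,-.24,.20),0)
```

```text
2.15 [ 0.4602565  -0.12806216  0.22105731]
((454.358154296875, -137.80467224121094), (192.60679626464844, 142.13685607910156), 76.78328704833984)
to [ 0.612 -0.24   0.2  ] shift [-0.1121  0.1516  0.0209] turn 0.07
```

View pics/w2.png

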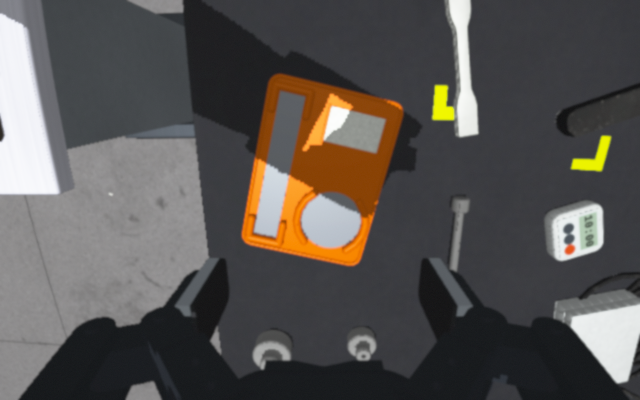

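The orange tray is fully in view, with corners about (272,75), (402,103), (358,265) and (243,242), yaw about -13°. The white bars lie around column 460, rows 0–135. The rod's end is at (460,200). Next the piston.

Request:
{"api": "send_rows", "payload": {
  "steps": [
    [-0.112, 0.151, 0.02, 0, 1],
    [-0.112, 0.151, 0.02, 0, 1],
    [-0.112, 0.151, 0.02, 0, 1],
    [-0.112, 0.151, 0.02, 0, 1],
    [-0.112, 0.151, 0.02, 0, 1],
    [-0.112, 0.151, 0.02, 0, 1]
  ]
}}

```text
time: 2.8
eef_pos: [0.6116, -0.2394, 0.2001]
tcp_rot: [0.706, 0.708, -0.0, -0.001]
contact_force: [-0.4, -0.2, -0.5]
opening: 0.998
finger_force: 0.0
```

Run:
```python
from h import *
s,im=snap('wrist','w3.png'); print(s['time'],s['eef_pos'])
print(w2px('wrist',[[.612,-.166,.009],[.615,-.334,.009]],s))
```

```text
2.8 [ 0.6116409  -0.23937889  0.20006165]
[[323.91603078  97.90021341]
 [326.33026119 258.01342257]]
```

View pics/w3.png

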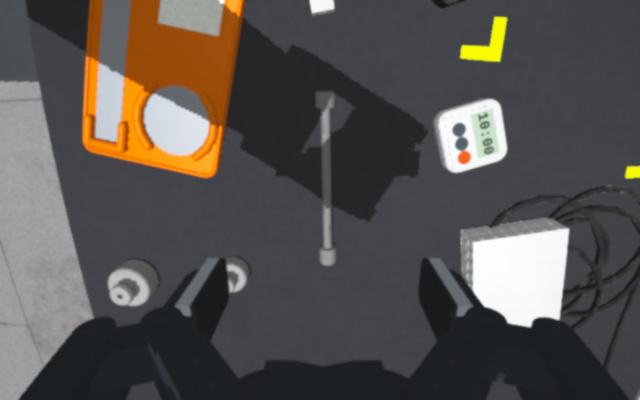

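The rod runs from (324,92) to (328,265), nearly along world y. The middle weight is at about (130,285).

Run:
```python
from h import *
s=ctrl.get_state()
e=px2w('wrist',[[324.5,92],[328,265]],.009,s); print(e, np.linalg.norm(e[0]-e[1]))
m=e.mean(0); d=e[0]-e[1]; a=np.degrees(np.arctan2(d[1],d[0]))-90; print(m,a)
to(s,(m[0],m[1],.012),a)
print(px2w('wrist',[[121,290]],.040,s))
```

```text
[[ 0.61226199 -0.16061099  0.009     ]
 [ 0.61660839 -0.34303019  0.009     ]] 0.18247097388978853
[ 0.61443519 -0.25182059  0.009     ] 1.3648952079056471
to [ 0.6144 -0.2518  0.012 ] shift [-0.0128  0.0035  0.1888] turn -1.22
[[ 0.3969583 -0.3583231  0.04     ]]
```

Request:
{"api": "send_rows", "payload": {
  "squeeze": 50,
  "steps": [
    [-0.0125, 0.0035, 0.05, -1.3, 0.3],
    [-0.0125, 0.0035, 0.1, -1.3, 0.3],
    [-0.0125, 0.0035, 0.15, -1.3, 0.3],
    [-0.0125, 0.0035, 0.175, -1.3, 0.3],
    [-0.0125, 0.0035, 0.188, -1.3, 0.3],
    [-0.0125, 0.0035, 0.188, -1.3, 0.3],
    [-0.0125, 0.0035, 0.188, -1.3, -1],
    [-0.0125, 0.0035, 0.188, -1.3, -1],
    [-0.0125, 0.0035, 0.188, -1.3, -1],
    [-0.0125, 0.0035, 0.188, -1.3, -1],
    [-0.0125, 0.0035, 0.188, -1.3, -1]
  ]
}}

```text
time: 3.95
eef_pos: [0.6163, -0.2549, 0.0165]
tcp_rot: [0.699, 0.715, 0.001, 0.002]
contact_force: [-1.0, 0.8, 6.0]
opening: 0.175
finger_force: 49.4
```

Run:
```python
from h import *
s=ctrl.get_state(); print(s['eef_pos'],s['contact_force'])
to(s,(.4154,.144,.10),-0.2)
```

```text
[ 0.616327   -0.25492616  0.01650514] [-0.99653312  0.75538394  5.95980693]
to [0.4154 0.144  0.1   ] shift [ 0.4032 -0.1915 -0.0851] turn 1.5
```

Request:
{"api": "send_rows", "payload": {
  "steps": [
    [0, 0, -0.05, 0, -1],
    [0, 0, -0.09, 0, -1],
    [0.403, -0.191, -0.09, 1.3, -1],
    [0.403, -0.191, -0.09, 1.3, -1],
    [0.403, -0.191, -0.09, 1.3, -1],
    [0.403, -0.191, -0.09, 1.3, -1],
    [0.403, -0.191, -0.09, 1.3, -1],
    [0.403, -0.191, -0.09, 1.3, -1],
    [0.403, -0.191, -0.09, 1.3, -1],
    [0.403, -0.191, -0.09, 1.3, -1],
    [0.403, -0.191, -0.09, 1.3, -1],
    [0.403, -0.191, -0.09, 1.3, -1]
  ]
}}

```text
time: 5.15
eef_pos: [0.4114, 0.1482, 0.1031]
tcp_rot: [0.705, 0.709, -0.0, -0.001]
contact_force: [-0.1, 0.1, -1.2]
opening: 0.178
finger_force: 49.3
```

Request:
{"api": "send_rows", "payload": {
  "steps": [
    [0, 0, 0, 0, -1],
    [0, 0, 0, 0, -1],
    [0, 0, 0, 0, -1]
  ]
}}

```text
time: 5.45
eef_pos: [0.4154, 0.1436, 0.1036]
tcp_rot: [0.708, 0.706, 0.0, 0.0]
contact_force: [0.1, 0.0, -0.7]
opening: 0.184
finger_force: 49.3
```

Run:
```python
from h import *
s,im=snap('wrist','w4.png'); print(s['time'],s['eef_pos'],s['opening'],s['finger_force'])
to(s,(.4154,.144,.10),-0.2)
```

```text
5.45 [0.41538409 0.14360002 0.10362805] 0.18366121234596858 49.26590658724308
to [0.4154 0.144  0.1   ] shift [0.0004 0.     0.0036] turn 0.09
```

View pics/w4.png

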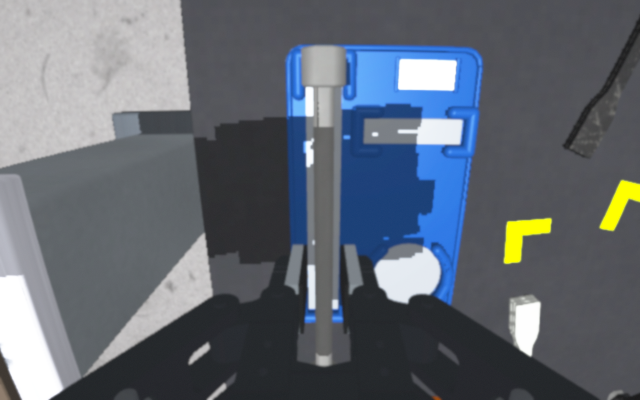

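The rod is held straight. Its far end is at (324,46) and its near end at about (323,365). It lies over the piston nest, whose white floor spans roughly rows 88–308.

Run:
```python
from h import *
im=cv2.imread('pics/w4.png')[:,:,::-1].copy(); s=ctrl.get_state()
for z in (.092,.096,.1): print(px2w('wrist',[[324,46],[323,365]],z,s)-s['eef_pos'])
tray(im,s,(100,125),0)
```

```text
[[ 0.00079789  0.09599141 -0.01152803]
 [-0.00016787 -0.06777218 -0.01152803]]
[[ 0.00078439  0.09547921 -0.00752803]
 [-0.00015505 -0.06382067 -0.00752803]]
[[ 0.0007709   0.09496702 -0.00352803]
 [-0.00014222 -0.05986916 -0.00352803]]
((475.3893737792969, 153.48948669433594), (195.47857666015625, 94.11165618896484), 89.64718627929688)
```

Request:
{"api": "send_rows", "payload": {
  "steps": [
    [-0.0016, 0, 0.03, 0, -1],
    [-0.0016, 0, 0.055, 0, -1],
    [-0.0016, 0, 0.068, 0, -1],
    [-0.0016, 0, 0.074, 0, -1],
    [-0.0016, 0, 0.078, 0, -1],
    [-0.0016, 0, 0.079, 0, -1],
    [-0.0016, 0, 0.079, 0, -1],
    [-0.0016, 0, 0.079, 0, -1]
  ]
}}

```text
time: 6.3
eef_pos: [0.4153, 0.143, 0.0251]
tcp_rot: [0.707, 0.707, 0.001, 0.001]
contact_force: [-0.6, 0.4, -0.4]
opening: 0.179
finger_force: 49.3
```

Request:
{"api": "send_rows", "payload": {
  "steps": [
    [-0.001, 0, 0.002, 0, -1],
    [-0.001, 0, 0.003, 0, -1],
    [-0.001, 0, 0.003, 0, -1]
  ]
}}

```text
time: 6.6
eef_pos: [0.4156, 0.1427, 0.0243]
tcp_rot: [0.707, 0.707, 0.0, -0.001]
contact_force: [-7.7, 1.5, 19.8]
opening: 0.181
finger_force: 51.6
```

Request:
{"api": "send_rows", "payload": {
  "steps": [
    [-0.001, 0, 0, 0, -0.2],
    [-0.001, 0, 0, 0, -0.2],
    [-0.001, 0, 0, 0, -0.2],
    [-0.001, 0, -0.02, 0, -0.2],
    [-0.001, 0, -0.07, 0, -0.2],
    [-0.001, 0, -0.12, 0, -0.2],
    [-0.001, 0, -0.17, 0, 1],
    [-0.001, 0, -0.17, 0, 1],
    [-0.001, 0, -0.17, 0, 1]
  ]
}}

```text
time: 7.5
eef_pos: [0.4154, 0.141, 0.1928]
tcp_rot: [0.707, 0.707, 0.001, 0.001]
contact_force: [-1.3, 0.2, -0.8]
opening: 0.892
finger_force: 0.0
```

Run:
```python
from h import *
s,im=snap('wrist','w5.png'); print(s['time'],s['eef_pos'],s['opening'])
cv2.imwrite('pics/c5.png',cv2.resize(im[70:310,220:460,::-1],None,fx=2.4,fy=2.4,interpolation=cv2.INTER_CUBIC))
tray(im,s,(100,125),0)
to(s,(.506,.35,.18),-0.2)
```

```text
7.5 [0.41537324 0.14101594 0.19276515] 0.8916218884562934
((455.3255615234375, 145.95021057128906), (210.66937255859375, 131.0525360107422), 89.64110565185547)
to [0.506 0.35  0.18 ] shift [0.209  0.0906 0.0132] turn 0.2
```

View pics/c5.png

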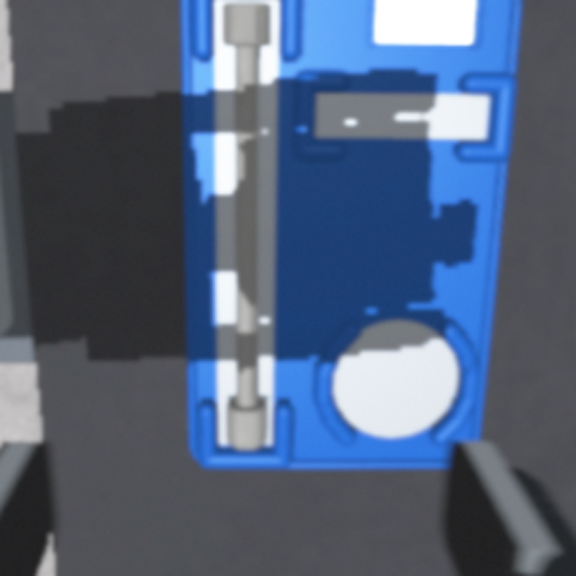

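The rod lies seated between the nest's end beads. Next the pin: hover with the tool turned about 23°.

Request:
{"api": "send_rows", "payload": {
  "steps": [
    [0.209, 0.09, 0.02, -23, 1],
    [0.209, 0.09, 0.02, -23, 1],
    [0.209, 0.09, 0.02, -23, 1],
    [0.209, 0.09, 0.02, -23, 1],
    [0.209, 0.09, 0.02, -23, 1],
    [0.209, 0.09, 0.02, -23, 1],
    [0.209, 0.09, 0.02, -23, 1]
  ]
}}

```text
time: 8.25
eef_pos: [0.503, 0.3494, 0.1681]
tcp_rot: [0.552, 0.834, -0.003, -0.001]
contact_force: [0.6, -0.5, -0.5]
opening: 1.001
finger_force: 0.0
```

```bash
cat > pin.py <<'E'
from h import *
s,im=snap('wrist','w6.png'); print(s['time'],s['eef_pos'])
hsv=cv2.cvtColor(im,cv2.COLOR_RGB2HSV); m=cv2.inRange(hsv,(12,50,60),(35,255,255))
c0=w2px('wrist',[[.506,.362,.005]],s)[0]; print(c0)
n,l,st,ce=cv2.connectedComponentsWithStats(m)
for i in range(1,n):
    if st[i,4]>150:
        ys,xs=np.nonzero(l==i); w=px2w('wrist',np.c_[xs,ys],.0055,s)[:,:2]
        print(ce[i],st[i,4],cv2.minAreaRect((w*1000).astype(np.float32)))
u,v=int(c0[0]),int(c0[1])
cv2.imwrite('pics/c6.png',cv2.resize(im[max(v-60,0):v+60,max(u-80,0):u+80,::-1],None,fx=4,fy=4,interpolation=cv2.INTER_CUBIC)); print(u,v)
E
python3 pin.py
```

```text
8.25 [0.50304733 0.34943535 0.16807576]
[332.45041233 168.92256925]
[416.63169985  65.97396631] 1306 ((540.3060913085938, 479.0355529785156), (42.325923919677734, 43.23491668701172), 88.74149322509766)
[332.48079162 167.42956927] 859 ((506.6235046386719, 360.794677734375), (12.019058227539062, 62.778526306152344), 23.14067840576172)
332 168
```

View pics/c6.png

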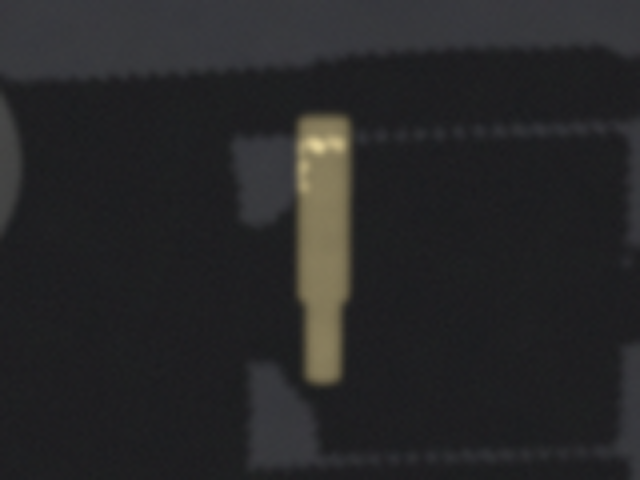

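The pin's thick half points up in the crop and its middle is at about (332,168) in the full picture. I'll grip it 3 mm toward the thick side.

Run:
```python
from h import *
s=ctrl.get_state(); M=R.from_quat(s['tcp_rot']).as_matrix()
p=np.array([.5066,.3608,.012])+.003*M[:,0]; p[2]=.012
to(s,p,23.1)
```

```text
to [0.5054 0.3636 0.012 ] shift [0.0127 0.0085 0.1568] turn -0.1
```

Request:
{"api": "send_rows", "payload": {
  "squeeze": 30,
  "steps": [
    [0.0127, 0.0083, 0.05, 0, -0.4],
    [0.0127, 0.0083, 0.1, 0, -0.4],
    [0.0127, 0.0083, 0.13, 0, -0.4],
    [0.0127, 0.0083, 0.145, 0, -0.4],
    [0.0127, 0.0083, 0.152, 0, -0.4],
    [0.0127, 0.0083, 0.155, 0, -0.4],
    [0.0127, 0.0083, 0.156, 0, -0.4],
    [0.0127, 0.0083, 0.156, 0, -0.4]
  ]
}}

```text
time: 9.1
eef_pos: [0.5085, 0.3654, 0.0173]
tcp_rot: [0.552, 0.834, 0.001, 0.001]
contact_force: [0.2, -0.3, 1.1]
opening: 0.303
finger_force: 0.0
```

Request:
{"api": "send_rows", "payload": {
  "steps": [
    [0, 0, 0, 0, -0.4],
    [0, 0, 0, 0, -0.4]
  ]
}}

```text
time: 9.3
eef_pos: [0.5078, 0.3652, 0.0164]
tcp_rot: [0.552, 0.834, 0.001, 0.0]
contact_force: [-0.2, -0.2, -0.0]
opening: 0.298
finger_force: 0.0
```

Run:
```python
from h import *
s=ctrl.get_state(); to(s,(.5054,.3636,.011),23.1)
```

```text
to [0.5054 0.3636 0.011 ] shift [-0.0006 -0.0029  0.0054] turn -0.09
```

Request:
{"api": "send_rows", "payload": {
  "steps": [
    [0, -0.003, 0.003, 0, -0.4],
    [0, -0.003, 0.005, 0, -0.4],
    [0, -0.003, 0.005, 0, -0.4],
    [0, -0.003, 0.005, 0, -0.4]
  ]
}}

```text
time: 9.7
eef_pos: [0.5043, 0.3637, 0.0101]
tcp_rot: [0.552, 0.834, -0.0, -0.0]
contact_force: [-0.1, 0.6, 1.0]
opening: 0.301
finger_force: 0.0
```

Request:
{"api": "send_rows", "payload": {
  "steps": [
    [0, 0, -0.001, 0, -1],
    [0, 0, -0.001, 0, -1],
    [0, 0, -0.001, 0, -1],
    [0, 0, -0.001, 0, -1],
    [0, 0, -0.001, 0, -1]
  ]
}}

```text
time: 10.2
eef_pos: [0.5045, 0.3637, 0.0114]
tcp_rot: [0.552, 0.834, 0.0, 0.0]
contact_force: [0.0, -0.4, -0.4]
opening: 0.112
finger_force: 31.8
```

Run:
```python
from h import *
s=ctrl.get_state(); print(s['eef_pos'])
b=np.array([.4553,.1470]); t=b+[.021,.050]; print(t)
to(s,(t[0]+.003,t[1],.09),-90.2)
```

```text
[0.50451907 0.36374409 0.01139715]
[0.4763 0.197 ]
to [0.4793 0.197  0.09  ] shift [-0.1436 -0.0883 -0.0786] turn -66.8
```

Request:
{"api": "send_rows", "payload": {
  "steps": [
    [0, 0, -0.05, 0, -1],
    [0, 0, -0.08, 0, -1],
    [-0.141, -0.094, -0.09, -66.8, -1],
    [-0.141, -0.094, -0.09, -66.8, -1],
    [-0.141, -0.094, -0.09, -66.8, -1],
    [-0.141, -0.094, -0.09, -66.8, -1],
    [-0.141, -0.094, -0.09, -66.8, -1],
    [-0.141, -0.094, -0.09, -66.8, -1],
    [-0.141, -0.094, -0.09, -66.8, -1],
    [-0.141, -0.094, -0.09, -66.8, -1],
    [-0.141, -0.094, -0.09, -66.8, -1],
    [-0.141, -0.094, -0.09, -66.8, -1]
  ]
}}

```text
time: 11.4
eef_pos: [0.473, 0.1972, 0.1013]
tcp_rot: [0.003, 1.0, -0.0, -0.0]
contact_force: [0.1, 0.1, -0.5]
opening: 0.115
finger_force: 31.7
```

Request:
{"api": "send_rows", "payload": {
  "steps": [
    [0, 0, 0, 0, -1],
    [0, 0, 0, 0, -1]
  ]
}}

```text
time: 11.6
eef_pos: [0.473, 0.1972, 0.1013]
tcp_rot: [0.002, 1.0, -0.0, 0.0]
contact_force: [0.7, 0.4, 0.1]
opening: 0.112
finger_force: 31.7
```

Run:
```python
from h import *
s,im=snap('wrist','w7.png'); print(s['time'],s['eef_pos'],s['finger_force'])
to(s,(.4733,.197,.09),-90.2)
cv2.imwrite('pics/c7.png',cv2.resize(im[100:400,170:470,::-1],None,fx=2,fy=2,interpolation=cv2.INTER_CUBIC))
```

```text
11.6 [0.47301667 0.19722878 0.10133354] 31.741694323718548
to [0.4733 0.197  0.09  ] shift [-0.0003 -0.0002  0.0113] turn -0.06
```

View pics/c7.png

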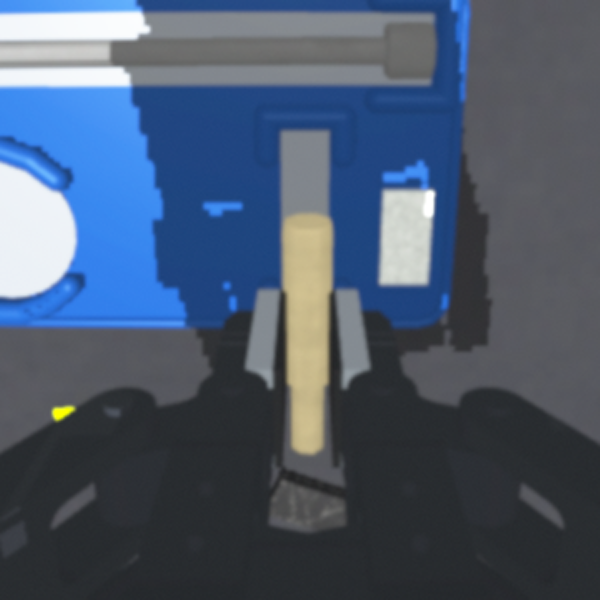

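The pin is held in line with its nest. Its end face is at about crop (308,214–235), and the nest floor's far end is at crop (305,130), columns 280–331.

Run:
```python
from h import *
s=ctrl.get_state(); f=lambda c:(170+c[0]/2,100+c[1]/2)
print('pin end bottom',px2w('wrist',[f((308,214))],.0902,s),'top',px2w('wrist',[f((308,235))],.101,s),'thin end',px2w('wrist',[f((308,455))],.099,s))
print('nest edge',px2w('wrist',[f((280,130)),f((331,130)),f((305,130))],.0085,s))
```

```text
pin end bottom [[0.44669672 0.19743272 0.0902    ]] top [[0.44778433 0.1974048  0.101     ]] thin end [[0.50760027 0.19714068 0.099     ]]
nest edge [[0.44404284 0.18784729 0.0085    ]
 [0.44413566 0.20564604 0.0085    ]
 [0.44409064 0.19657219 0.0085    ]]
```

Request:
{"api": "send_rows", "payload": {
  "steps": [
    [0.001, -0.0004, 0.04, 0, -1],
    [0.001, -0.0004, 0.065, 0, -1],
    [0.001, -0.0004, 0.075, 0, -1],
    [0.001, -0.0004, 0.079, 0, -1],
    [0.001, -0.0004, 0.081, 0, -1],
    [0.001, -0.0004, 0.081, 0, -1],
    [0.001, -0.0004, 0.081, 0, -1]
  ]
}}

```text
time: 12.35
eef_pos: [0.4731, 0.197, 0.0216]
tcp_rot: [0.002, 1.0, 0.0, 0.001]
contact_force: [1.1, -0.3, 0.1]
opening: 0.112
finger_force: 31.7
```

Request:
{"api": "send_rows", "payload": {
  "steps": [
    [0.001, 0, 0.001, 0, -1],
    [0.001, 0, 0.002, 0, -1],
    [0.001, 0, 0.002, 0, -1],
    [0.001, 0, 0.002, 0, -1]
  ]
}}

```text
time: 12.75
eef_pos: [0.4715, 0.1969, 0.0192]
tcp_rot: [0.002, 1.0, 0.0, 0.0]
contact_force: [-1.4, -0.7, 5.6]
opening: 0.112
finger_force: 32.4
```

Request:
{"api": "send_rows", "payload": {
  "steps": [
    [0.001, 0, 0.001, 0, -0.35],
    [0.001, 0, 0.001, 0, -0.35],
    [0.001, 0, 0.001, 0, -0.35],
    [0.001, 0, -0.03, 0, -0.35],
    [0.001, 0, -0.08, 0, -0.35],
    [0.001, 0, -0.13, 0, -0.35],
    [0.001, 0, -0.17, 0, 1],
    [0.001, 0, -0.17, 0, 1]
  ]
}}

```text
time: 13.55
eef_pos: [0.4741, 0.1977, 0.1958]
tcp_rot: [0.002, 1.0, 0.001, 0.007]
contact_force: [0.8, -0.3, -0.1]
opening: 0.652
finger_force: 0.0
```

Run:
```python
from h import *
s,im=snap('wrist','w8.png'); print(s['time'],s['eef_pos'])
cv2.imwrite('pics/c8.png',cv2.resize(im[60:300,200:500,::-1],None,fx=2,fy=2,interpolation=cv2.INTER_CUBIC))
to(s,(.397,-.36,.19),90)
```

```text
13.55 [0.47405632 0.19768616 0.19576221]
to [ 0.397 -0.36   0.19 ] shift [ 0.0752 -0.558   0.0032] turn -0.19
```

View pics/c8.png

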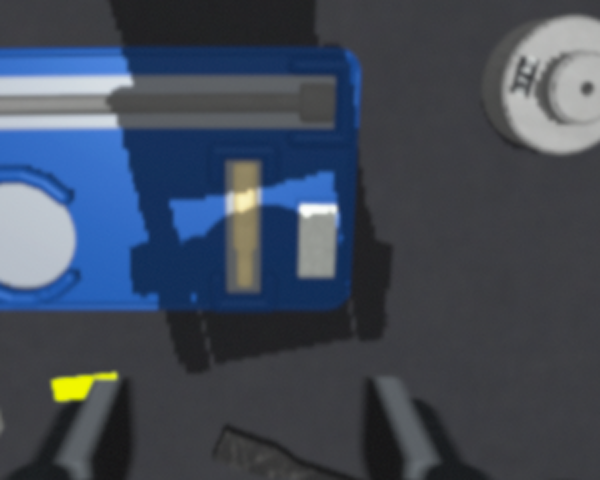

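The pin lies inside its nest (crop 225–262, 160–293), and the large weight "III" is at the right. Now the middle weight.

Request:
{"api": "send_rows", "payload": {
  "steps": [
    [0.075, -0.555, 0, 0, 1],
    [0.075, -0.555, 0, 0, 1],
    [0.075, -0.555, 0, 0, 1],
    [0.075, -0.555, 0, 0, 1],
    [0.075, -0.555, 0, 0, 1],
    [0.075, -0.555, 0, 0, 1],
    [0.075, -0.555, 0, 0, 1],
    [0.075, -0.555, 0, 0, 1],
    [0.075, -0.555, 0, 0, 1],
    [0.075, -0.555, 0, 0, 1],
    [0.075, -0.555, 0, 0, 1],
    [0.075, -0.555, 0, 0, 1]
  ]
}}

```text
time: 14.8
eef_pos: [0.3913, -0.3617, 0.1864]
tcp_rot: [0.004, 1.0, 0.0, -0.001]
contact_force: [0.0, 0.2, 0.1]
opening: 0.999
finger_force: 0.0
```

Request:
{"api": "send_rows", "payload": {
  "steps": [
    [0, 0, 0, 0, 1],
    [0, 0, 0, 0, 1],
    [0, 0, 0, 0, 1]
  ]
}}

```text
time: 15.1
eef_pos: [0.3932, -0.356, 0.1874]
tcp_rot: [0.001, 1.0, 0.001, -0.0]
contact_force: [-0.1, 0.1, -0.5]
opening: 1.001
finger_force: 0.0
```

Run:
```python
from h import *
s,im=snap('wrist','w9.png'); print(s['time'],s['eef_pos'],s['qpos'].round(2))
c0=w2px('wrist',[[.396,-.36,.02]],s)[0]; print(c0)
u,v=int(c0[0]),int(c0[1]); u0,v0=u-75,max(v-60,0); print(u0,v0)
cv2.imwrite('pics/c9.png',cv2.resize(im[v0:v0+120,u0:u0+150,::-1],None,fx=4,fy=4,interpolation=cv2.INTER_CUBIC))
```

```text
15.1 [ 0.39318809 -0.35595862  0.18743237] [-0.93  0.02  1.98  0.    1.15 -2.5 ]
[318.93723264 181.78017121]
243 121
```

View pics/c9.png

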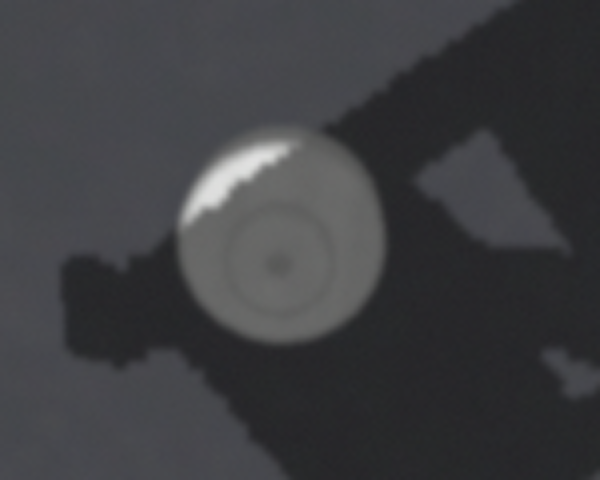

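The weight's centre dot is at crop (279,265), i.e. full (312.8,187.3). Its body spans crop columns 178–387.

Run:
```python
from h import *
s=ctrl.get_state(); p=px2w('wrist',[[312.75,187.25]],.040,s)[0]; q=px2w('wrist',[[243+282.5/4,121+342/4],[243+178/4,180],[243+387/4,180]],.022,s); print(p,q)
to(s,(p[0],p[1],.013),90)
```

```text
[ 0.39606219 -0.36551239  0.04      ] [[ 0.42028598 -0.36548615  0.022     ]
 [ 0.39403046 -0.38961783  0.022     ]
 [ 0.39416932 -0.34079103  0.022     ]]
to [ 0.3961 -0.3655  0.013 ] shift [-0.0028 -0.0096  0.1748] turn -0.08
```

Request:
{"api": "send_rows", "payload": {
  "squeeze": 70,
  "steps": [
    [-0.0028, -0.0096, 0.05, 0, 0.7],
    [-0.0028, -0.0096, 0.1, 0, 0.7],
    [-0.0028, -0.0096, 0.14, 0, 0.7],
    [-0.0028, -0.0096, 0.16, 0, 0.7],
    [-0.0028, -0.0096, 0.17, 0, 0.7],
    [-0.0028, -0.0096, 0.173, 0, 0.7],
    [-0.0028, -0.0096, 0.173, 0, 0.7],
    [-0.0028, -0.0096, 0.173, 0, 0.7],
    [-0.0028, -0.0096, 0.173, 0, 0.7]
  ]
}}

```text
time: 16.05
eef_pos: [0.3967, -0.3685, 0.017]
tcp_rot: [0.002, 1.0, -0.001, 0.001]
contact_force: [-0.1, 0.2, 0.2]
opening: 0.845
finger_force: 0.0
```

Request:
{"api": "send_rows", "payload": {
  "steps": [
    [0.0005, 0.003, 0.004, 0, 0.7],
    [0.0005, 0.003, 0.004, 0, 0.7],
    [0.0005, 0.003, 0.004, 0, -1],
    [0.0005, 0.003, 0.004, 0, -1],
    [0.0005, 0.003, 0.004, 0, -1],
    [0.0005, 0.003, 0.004, 0, -1],
    [0.0005, 0.003, 0.004, 0, -1]
  ]
}}

```text
time: 16.75
eef_pos: [0.3956, -0.365, 0.0121]
tcp_rot: [0.002, 1.0, -0.0, 0.0]
contact_force: [-1.3, 1.4, 5.1]
opening: 0.529
finger_force: 72.0
```

Run:
```python
from h import *
s=ctrl.get_state(); print(s['eef_pos'])
a=np.radians(-.25); b=np.array([.4553,.1470]); t=b+np.array([[np.cos(a),-np.sin(a)],[np.sin(a),np.cos(a)]])@[.025,-.062]; print(t)
to(s,(t[0],t[1],.10),89.8)
```

```text
[ 0.39556695 -0.36500158  0.01205151]
[0.48002924 0.08489151]
to [0.48   0.0849 0.1   ] shift [-0.083   0.4501 -0.0883] turn 0.01
```

Request:
{"api": "send_rows", "payload": {
  "steps": [
    [0, 0, -0.04, 0, -1],
    [0, 0, -0.08, 0, -1],
    [-0.0825, 0.45, -0.09, 0, -1],
    [-0.0825, 0.45, -0.09, 0, -1],
    [-0.0825, 0.45, -0.09, 0, -1],
    [-0.0825, 0.45, -0.09, 0, -1],
    [-0.0825, 0.45, -0.09, 0, -1],
    [-0.0825, 0.45, -0.09, 0, -1],
    [-0.0825, 0.45, -0.09, 0, -1],
    [-0.0825, 0.45, -0.09, 0, -1],
    [-0.0825, 0.45, -0.09, 0, -1],
    [-0.0825, 0.45, -0.09, 0, -1]
  ]
}}

```text
time: 17.95
eef_pos: [0.4786, 0.0898, 0.1003]
tcp_rot: [-0.001, 1.0, 0.001, -0.001]
contact_force: [-0.3, -1.3, -2.8]
opening: 0.531
finger_force: 73.6
```

Request:
{"api": "send_rows", "payload": {
  "steps": [
    [0, 0, 0, 0, -1],
    [0, 0, 0, 0, -1],
    [0, 0, 0, 0, -1],
    [0, 0, 0, 0, -1]
  ]
}}

```text
time: 18.35
eef_pos: [0.4792, 0.0838, 0.101]
tcp_rot: [0.003, 1.0, -0.0, -0.0]
contact_force: [0.1, 0.1, -2.5]
opening: 0.527
finger_force: 73.6
```

Run:
```python
from h import *
s,im=snap('wrist','w10.png'); print(s['time'],s['eef_pos'],s['finger_force'])
to(s,(.4795,.0849,.02),89.8)
cv2.imwrite('pics/c10.png',cv2.resize(im[100:400,170:470,::-1],None,fx=2,fy=2,interpolation=cv2.INTER_CUBIC))
```

```text
18.35 [0.47924975 0.08381454 0.10104491] 73.61624631772429
to [0.4795 0.0849 0.02  ] shift [-0.0003  0.0011  0.081 ] turn -0.14
```

View pics/c10.png

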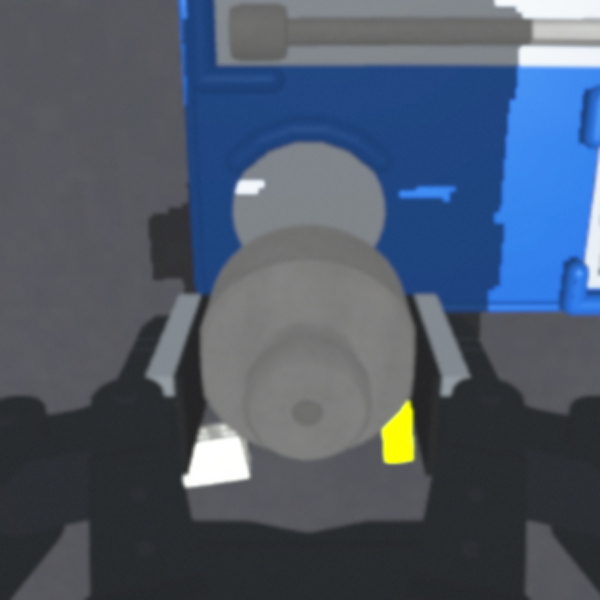

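The weight hangs above the round nest. The felt circle spans crop columns 233–386 with its far edge at row 141. The weight's bottom rim has its far edge at row 226 and its dot is at (307,412).

Run:
```python
from h import *
s=ctrl.get_state(); f=lambda c:(170+c[0]/2,100+c[1]/2); b=s['eef_pos'][2]-.0121
P=lambda c,z:px2w('wrist',[f(c)],z,s)[0].round(4)
print('nest far',P((309,141),.008),'sides',P((233,206),.008),P((386,206),.008))
print('dot',P((307,412),b+.04),'rim far',P((308,226),b))
```

```text
nest far [0.4545 0.0847 0.008 ] sides [0.4783 0.057  0.008 ] [0.4787 0.1125 0.008 ]
dot [0.4794 0.0838 0.1291] rim far [0.4564 0.0842 0.0891]
```

Request:
{"api": "send_rows", "payload": {
  "steps": [
    [-0.0005, 0.0008, 0.03, 0, -1],
    [-0.0005, 0.0008, 0.055, 0, -1],
    [-0.0005, 0.0008, 0.068, 0, -1],
    [-0.0005, 0.0008, 0.074, 0, -1],
    [-0.0005, 0.0008, 0.077, 0, -1],
    [-0.0005, 0.0008, 0.078, 0, -1],
    [-0.0005, 0.0008, 0.078, 0, -1],
    [-0.0005, 0.0008, 0.078, 0, -1]
  ]
}}

```text
time: 19.2
eef_pos: [0.4807, 0.086, 0.0242]
tcp_rot: [0.002, 1.0, -0.0, 0.001]
contact_force: [0.0, 0.1, -3.3]
opening: 0.527
finger_force: 73.6
```

Request:
{"api": "send_rows", "payload": {
  "steps": [
    [0.0008, -0.0012, 0.002, 0, -1],
    [0.0008, -0.0012, 0.003, 0, -1],
    [0.0008, -0.0012, 0.004, 0, -1],
    [0.0008, -0.0012, 0.004, 0, -1],
    [0.0008, -0.0012, 0.004, 0, -1]
  ]
}}

```text
time: 19.7
eef_pos: [0.4791, 0.0848, 0.0201]
tcp_rot: [0.002, 1.0, -0.0, -0.0]
contact_force: [-4.5, -0.5, 5.7]
opening: 0.526
finger_force: 74.4
```

Request:
{"api": "send_rows", "payload": {
  "steps": [
    [0.0008, -0.0012, 0.003, 0, 0.35],
    [0.0008, -0.0012, 0.003, 0, 0.35],
    [0.0008, -0.0012, 0.003, 0, 0.35],
    [0.0008, -0.0012, -0.02, 0, 0.35],
    [0.0008, -0.0012, -0.06, 0, 0.5],
    [0.0008, -0.0012, -0.11, 0, 1],
    [0.0008, -0.0012, -0.16, 0, 1],
    [0.0008, -0.0012, -0.16, 0, 1],
    [0.0008, -0.0012, -0.16, 0, 1]
  ]
}}

```text
time: 20.6
eef_pos: [0.4795, 0.0836, 0.1812]
tcp_rot: [0.002, 1.0, -0.0, 0.002]
contact_force: [-0.1, 0.7, -1.1]
opening: 0.999
finger_force: 0.0
```

Run:
```python
from h import *
s,im=snap('wrist','w11.png'); print(s['time'],s['eef_pos'])
c=w2px('wrist',[[.48,.0848,.03]],s)[0].astype(int); print(c)
cv2.imwrite('pics/c11.png',cv2.resize(im[max(c[1]-60,0):c[1]+60,c[0]-70:c[0]+70,::-1],None,fx=4,fy=4,interpolation=cv2.INTER_CUBIC))
to(s,(.596,-.017,.18),8.3)
```

```text
20.6 [0.47950709 0.08356327 0.18119124]
[324 182]
to [ 0.596 -0.017  0.18 ] shift [-0.1168 -0.1002  0.0017] turn 81.5
```

View pics/c11.png

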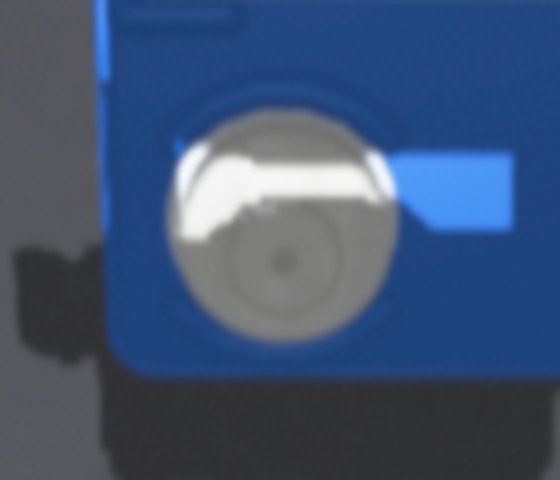

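The middle weight sits inside its beads. My 14 views are used up, so from here I'll measure by code.

Request:
{"api": "send_rows", "payload": {
  "steps": [
    [-0.117, -0.1, 0, 81.5, 1],
    [-0.117, -0.1, 0, 81.5, 1],
    [-0.117, -0.1, 0, 81.5, 1],
    [-0.117, -0.1, 0, 81.5, 1],
    [-0.117, -0.1, 0, 81.5, 1],
    [-0.117, -0.1, 0, 81.5, 1],
    [-0.117, -0.1, 0, 81.5, 1],
    [-0.117, -0.1, 0, 81.5, 1],
    [-0.117, -0.1, 0, 81.5, 1],
    [-0.117, -0.1, 0, 81.5, 1],
    [-0.117, -0.1, 0, 81.5, 1],
    [-0.117, -0.1, 0, 81.5, 1]
  ]
}}

```text
time: 21.85
eef_pos: [0.594, -0.0167, 0.1772]
tcp_rot: [0.654, 0.757, -0.001, -0.002]
contact_force: [-0.9, 0.2, 0.1]
opening: 0.997
finger_force: 0.0
```

```bash
cat > white.py <<'E'
from h import *
import sys
s,im=snap('wrist',sys.argv[1]); print(s['time'],s['eef_pos']); Z=float(sys.argv[2])
hsv=cv2.cvtColor(im,cv2.COLOR_RGB2HSV); m=cv2.inRange(hsv,(0,0,105),(180,45,255))
print('expect',w2px('wrist',[[.585,.055,.012],[.606,-.089,.012]],s).round(0).tolist())
n,l,st,ce=cv2.connectedComponentsWithStats(m)
for i in range(1,n):
    if st[i,4]>120:
        ys,xs=np.nonzero(l==i); w=px2w('wrist',np.c_[xs,ys],Z,s)[:,:2]
        print(ce[i].round(1),st[i],[np.round(k,1) for k in cv2.minAreaRect((w*1000).astype(np.float32))])
E
python3 white.py w12.png .012
```

```text
21.85 [ 0.59402081 -0.01666295  0.17717819]
expect [[325.0, 99.0], [325.0, 251.0]]
[ 28.  213.3] [    0     0    74   400 20616] [array([ 297. , -142.5]), array([504.6, 102.8]), np.float64(80.0)]
[135.8  31.4] [ 121    0   30   75 1372] [array([416.4,  84.9]), array([61.5, 24.2]), np.float64(88.5)]
[204.1  44.4] [ 170   11   70   69 3637] [array([476.9,  84.5]), array([59.2, 53.7]), np.float64(0.8)]
[327.5 174.1] [ 314   96   28  160 2937] [array([596.9, -17.9]), array([ 25.5, 153.1]), np.float64(10.1)]
[586.  187.2] [ 523  151  117   88 3088] [array([861.8,  17.1]), array([ 51.9, 163.8]), np.float64(74.3)]
[136.  251.6] [ 112  188   49  130 3064] [array([ 412.8, -126.7]), array([153.6,  25.6]), np.float64(76.8)]
[212.1 231.5] [ 181  207   64   50 1971] [array([492.7, -85.2]), array([37.1, 57.5]), np.float64(76.6)]
[628.6 286.9] [ 610  244   30   82 1439] [array([947.3, -94.2]), array([ 35.8, 113.2]), np.float64(27.7)]
[194.4 287.5] [175 259  43  57 709] [array([ 476. , -149.6]), array([81.8, 19.1]), np.float64(69.5)]
[451.6 286.1] [429 258  44  58 751] [array([ 744. , -109.2]), array([19.1, 83.1]), np.float64(37.5)]
[166.2 297.9] [159 288  19  20 142] [array([ 446.6, -168.9]), array([34.2,  7.6]), np.float64(52.9)]
[421.  345.9] [410 328  28  43 773] [array([ 734.6, -195.8]), array([30.5, 59.1]), np.float64(13.7)]
```

Run:
```python
from h import *
im=cv2.imread('pics/w12.png')[:,:,::-1].copy(); s=ctrl.get_state()
hsv=cv2.cvtColor(im,cv2.COLOR_RGB2HSV); m=cv2.inRange(hsv,(0,0,105),(180,45,255)); l=cv2.connectedComponents(m)[1]
ys,xs=np.nonzero(l==l[174,327]) if l[174,327] else (0,0)
vx,vy,x0,y0=cv2.fitLine(px2w('wrist',np.c_[xs,ys],.012,s)[:,:2].astype(np.float32),cv2.DIST_L2,0,.01,.01).ravel()
a=np.degrees(np.arctan2(vy,vx))%180-90; print(x0,y0,a)
for y in range(96,257,20):
    r=xs[ys==y]; print(y,r.min(),r.max(),im[y,r.min():r.max()+1,0][::3])
p=np.array([.5969,-.0179,.013]); to(s,p,a)
```

```text
0.5975479 -0.013133533 9.899651
96 334 334 [103]
116 314 338 [106 172 174 201 250 255 255 254 176]
136 316 338 [127 254 255 255 255 255 255 194]
156 321 332 [114 173 174 174]
176 322 333 [122 176 174 168]
196 323 333 [139 175 176 162]
216 319 337 [112 173 176 174 176 175 128]
236 317 340 [109 254 255 255 255 255 255 253]Traceback (most recent call last):
  File "<stdin>", line 8, in <module>
    return umr_minimum(a, axis, None, out, keepdims, initial, where)
ValueError: zero-size array to reduction operation minimum which has no identity
```

Request:
{"api": "send_rows", "payload": {
  "squeeze": 35,
  "steps": [
    [-0.001, 0.003, 0.05, -1.8, -0.2],
    [-0.001, 0.003, 0.1, -1.8, -0.2],
    [-0.001, 0.003, 0.135, -1.8, -0.2],
    [-0.001, 0.003, 0.15, -1.8, -0.2],
    [-0.001, 0.003, 0.157, -1.8, -0.2],
    [-0.001, 0.003, 0.16, -1.8, -0.2],
    [-0.001, 0.003, 0.16, -1.8, -0.2],
    [-0.001, 0.003, 0.16, -1.8, -0.2]
  ]
}}

```text
time: 22.7
eef_pos: [0.5997, -0.0177, 0.0215]
tcp_rot: [0.642, 0.767, 0.001, 0.002]
contact_force: [0.2, 0.2, -0.2]
opening: 0.4
finger_force: 0.0
```

Run:
```python
from h import *
s=ctrl.get_state(); print(s['eef_pos']); to(s,(.598,-.0179,.011),9.9)
```

```text
[ 0.5997264  -0.01768028  0.02149929]
to [ 0.598  -0.0179  0.011 ] shift [ 0.0001 -0.0018  0.0105] turn 0.21
```

Request:
{"api": "send_rows", "payload": {
  "steps": [
    [0, -0.0018, 0.006, 0.2, -0.2],
    [0, -0.0018, 0.01, 0.2, -0.2],
    [0, -0.0018, 0.01, 0.2, -0.2],
    [0, -0.0018, 0.01, 0.2, -1],
    [0, -0.0018, 0.01, 0.2, -1],
    [0, -0.0018, 0.01, 0.2, -1],
    [0, -0.0018, 0.01, 0.2, -1],
    [0, -0.0018, 0.01, 0.2, -1]
  ]
}}

```text
time: 23.5
eef_pos: [0.5963, -0.0177, 0.0094]
tcp_rot: [0.643, 0.765, 0.0, 0.0]
contact_force: [0.8, 0.3, 0.6]
opening: 0.227
finger_force: 36.1
```

Run:
```python
from h import *
s=ctrl.get_state(); print(s['eef_pos'])
to(s,(.4115,-.1278,.09),-13.2)
```

```text
[ 0.59634196 -0.0177113   0.00935412]
to [ 0.4115 -0.1278  0.09  ] shift [-0.0767 -0.201  -0.0807] turn 23.1
```

Request:
{"api": "send_rows", "payload": {
  "steps": [
    [0, 0, -0.05, 0, -1],
    [0, 0, -0.09, 0, -1],
    [-0.077, -0.201, -0.09, 23.1, -1],
    [-0.077, -0.201, -0.09, 23.1, -1],
    [-0.077, -0.201, -0.09, 23.1, -1],
    [-0.077, -0.201, -0.09, 23.1, -1],
    [-0.077, -0.201, -0.09, 23.1, -1],
    [-0.077, -0.201, -0.09, 23.1, -1],
    [-0.077, -0.201, -0.09, 23.1, -1],
    [-0.077, -0.201, -0.09, 23.1, -1],
    [-0.077, -0.201, -0.09, 23.1, -1]
  ]
}}

```text
time: 24.6
eef_pos: [0.4124, -0.1278, 0.0995]
tcp_rot: [0.783, 0.622, 0.0, 0.0]
contact_force: [-0.0, 0.5, -1.2]
opening: 0.224
finger_force: 36.0
```

```bash
cat > h2.py <<'E'
from h import *
s,im=snap('wrist','w13.png'); print(s['time'],s['eef_pos'],s['finger_force'])
to(s,(.4115,-.1278,.09),-13.2)
# column of the held bar: grey levels along the image centre column
print('col324'); print([(v,im[v,324].tolist()) for v in range(30,160,5)])
hsv=cv2.cvtColor(im,cv2.COLOR_RGB2HSV); m=cv2.inRange(hsv,(5,140,30),(22,255,255))
print('orange rows by col',[(u,np.nonzero(m[:,u])[0][[0,-1]].tolist() if m[:,u].any() else None) for u in range(240,480,20)])
for v in range(40,240,20): print(v,''.join('O' if hsv[v,u,1]>130 and 4<hsv[v,u,0]<23 else ('W' if hsv[v,u,2]>200 else ('g' if hsv[v,u,2]>90 else '.')) for u in range(250,400,2)))
E
python3 h2.py
```

```text
24.6 [ 0.41242845 -0.12775289  0.09947472] 36.02450966835022
to [ 0.4115 -0.1278  0.09  ] shift [-0.0003 -0.0009  0.0095] turn 0.08
col324
[(30, [85, 85, 91]), (35, [83, 84, 91]), (40, [84, 86, 91]), (45, [85, 86, 91]), (50, [85, 86, 92]), (55, [86, 87, 92]), (60, [86, 87, 92]), (65, [232, 125, 53]), (70, [254, 157, 0]), (75, [194, 100, 21]), (80, [197, 99, 18]), (85, [186, 93, 9]), (90, [155, 99, 73]), (95, [132, 137, 143]), (100, [174, 175, 172]), (105, [175, 177, 172]), (110, [175, 178, 173]), (115, [173, 176, 170]), (120, [174, 176, 170]), (125, [174, 175, 170]), (130, [174, 178, 172]), (135, [174, 177, 172]), (140, [175, 177, 173]), (145, [176, 178, 173]), (150, [176, 178, 173]), (155, [175, 178, 173])]
orange rows by col [(240, None), (260, None), (280, None), (300, [65, 316]), (320, [65, 89]), (340, [65, 317]), (360, [65, 249]), (380, [65, 240]), (400, [65, 302]), (420, [65, 219]), (440, [66, 297]), (460, [66, 309])]
40 gggggggggg....ggggg.................gggggg.ggggggg.gg.ggggggg...g.ggggggggg
60 .......................ggggggggggggggggggggggggggggggggggggg....g.ggggggggg
80 ................OOOOOOOOOOOOOOOOOOOOOOOOOOOOOOOOOOOOOWWWWWWWWWWWWWWWWWWWWWW
100 ................OOOOOOOOggggggggggggggggggggggggggOOOOOOOOOOOOOOOOOgWWWWWWW
120 ................OOOOOOOOggggggggggggggggggggggggggOOOOOOOOOOOOOOOOgWWWWWWWW
140 .................OOOOOOOWWWWWWWWWWWgggggggggggggggOOOOOOOOOOOOOOOOgWWWWWWWW
160 .................OOOOOOOWWWWWWggggggggggggggggggggOOOOOOOOOOOOOOOOOOOOOOOOO
180 .................OOOOOOOOWWggggggggggggggggggggggOOOOOOOOOOOOOOOOOOOOOOOOOO
200 ..................OOOOOOOOOgggggggggggggggggggOOOOOOOOOOOOOOOOOOOOOOOOOOOOO
220 g.................OOOOOOOOOggggggggggggggggggOOOOOOOOOOOOOOOOOOOOOOOOOOOOOO
```

Run:
```python
from h import *
im=cv2.imread('pics/w13.png')[:,:,::-1]; s=ctrl.get_state(); M=R.from_quat(s['tcp_rot']).as_matrix()
print([(v,im[v,324].tolist()) for v in range(88,101)])
print([(u,im[94,u].tolist()) for u in range(292,358,3)])
T=lambda p,z:((px2w('wrist',[p],z,s)[0]-s['eef_pos'])@M).round(4)
print('bar end',T((324,98),.1015),'felt end',T((324,91),.0085))
print('bar sides',T((298,120),.1015),T((350,120),.1015))
# predicted nest ends/edges in tool coordinates from tray estimate
a=np.radians(-13.2); Rz=np.array([[np.cos(a),-np.sin(a)],[np.sin(a),np.cos(a)]])
for q in ([-44,76.5],[-44,78],[-44,0],[25,60]):
    w=np.array([.4544,-.1378])+Rz@(np.array(q)/1000); P=np.r_[w,.0085]; print(q,((P-s['eef_pos'])@M).round(4),w2px('wrist',[P],s).round(1))
```

```text
[(88, [174, 87, 13]), (89, [167, 88, 34]), (90, [155, 99, 73]), (91, [142, 120, 114]), (92, [135, 133, 136]), (93, [133, 137, 142]), (94, [132, 137, 143]), (95, [132, 137, 143]), (96, [133, 138, 144]), (97, [142, 146, 149]), (98, [158, 161, 159]), (99, [170, 171, 168]), (100, [174, 175, 172])]
[(292, [191, 95, 12]), (295, [192, 98, 14]), (298, [182, 90, 10]), (301, [166, 105, 80]), (304, [132, 136, 143]), (307, [133, 138, 144]), (310, [133, 137, 144]), (313, [132, 137, 143]), (316, [132, 137, 143]), (319, [132, 137, 143]), (322, [132, 137, 143]), (325, [132, 137, 143]), (328, [132, 137, 143]), (331, [132, 137, 143]), (334, [132, 137, 144]), (337, [133, 137, 143]), (340, [137, 133, 136]), (343, [173, 90, 29]), (346, [186, 92, 10]), (349, [195, 99, 19]), (352, [186, 92, 9]), (355, [181, 91, 13])]
bar end [ 0.0755  0.0006 -0.0021] felt end [0.0788 0.0008 0.0909]
bar sides [ 0.0672 -0.0096 -0.0021] [ 0.0672  0.0108 -0.0021]
[-44, 76.5] [ 0.0763 -0.0006  0.0909] [[321.8  94.9]]
[-44, 78] [ 0.0778 -0.0006  0.0909] [[321.8  92.5]]
[-44, 0] [-0.0002 -0.0007  0.0909] [[321.9 205.8]]
[25, 60] [0.0597 0.0684 0.0909] [[424.7 121.1]]
```

Request:
{"api": "send_rows", "payload": {
  "steps": [
    [0, -0.001, 0.04, 0, -1],
    [0, -0.001, 0.062, 0, -1],
    [0, -0.001, 0.072, 0, -1],
    [0, -0.001, 0.077, 0, -1],
    [0, -0.001, 0.079, 0, -1],
    [0, -0.001, 0.079, 0, -1],
    [0, -0.001, 0.079, 0, -1]
  ]
}}

```text
time: 25.35
eef_pos: [0.4114, -0.1284, 0.0213]
tcp_rot: [0.784, 0.621, 0.0, 0.001]
contact_force: [0.5, -0.2, 0.7]
opening: 0.219
finger_force: 36.0
```

Run:
```python
from h import *
s=ctrl.get_state(); print(s['eef_pos'],s['contact_force'].round(1)); to(s,(.4115,-.1274,.017),-13.2)
```

```text
[ 0.41143758 -0.12835682  0.02132641] [ 0.5 -0.2  0.7]
to [ 0.4115 -0.1274  0.017 ] shift [ 0.0009 -0.0002  0.0043] turn 0.01
```

Request:
{"api": "send_rows", "payload": {
  "steps": [
    [0.0008, 0, 0.002, 0, -1],
    [0.0008, 0, 0.004, 0, -1],
    [0.0008, 0, 0.004, 0, -1],
    [0.0008, 0, 0.004, 0, -1]
  ]
}}

```text
time: 25.75
eef_pos: [0.4113, -0.1274, 0.0173]
tcp_rot: [0.784, 0.621, 0.0, 0.0]
contact_force: [-0.9, 0.9, 5.1]
opening: 0.226
finger_force: 36.7
```

Request:
{"api": "send_rows", "payload": {
  "steps": [
    [0, 0, 0, 0, -0.3],
    [0, 0, 0, 0, -0.3],
    [0, 0, 0, 0, -0.3],
    [0, 0, -0.03, 0, -0.3],
    [0, 0, -0.08, 0, 1],
    [0, 0, -0.13, 0, 1],
    [0, 0, -0.18, 0, 1],
    [0, 0, -0.18, 0, 1],
    [0, 0, -0.18, 0, 1]
  ]
}}

```text
time: 26.65
eef_pos: [0.4114, -0.1275, 0.1976]
tcp_rot: [0.784, 0.621, 0.001, 0.002]
contact_force: [-0.8, -0.3, -0.8]
opening: 1.0
finger_force: 0.0
```

Run:
```python
from h import *
s,im=snap('wrist','w14.png'); print(s['time'],s['eef_pos'])
tray(im,s,(5,22),0)
hsv=cv2.cvtColor(im,cv2.COLOR_RGB2HSV)
a=np.radians(-13.2); Rz=np.array([[np.cos(a),-np.sin(a)],[np.sin(a),np.cos(a)]])
# rectified view of the bar nest, 1 mm/px, tray x -62..-26 across, y 90..-90 down
for y in range(90,-95,-6):
    P=[np.r_[np.array([.4544,-.1378])+Rz@(np.array([x,y])/1000),.014] for x in range(-66,-22,1)]
    uv=w2px('wrist',P,s); v=[im[int(round(b)),int(round(c))] if 0<=b<399 and 0<=c<639 else [0,0,0] for c,b in uv]
    print('%4d '%y+''.join('O' if int(p[0])-int(p[2])>60 else str(int(p[0])//26) for p in v))
to(s,(.409,.335,.20),90)
```

```text
26.65 [ 0.41135156 -0.12745645  0.19761905]
((453.9043884277344, -137.50311279296875), (192.00875854492188, 141.95654296875), 76.71100616455078)
  90 OOOOOOOOOOOOOOOOOOOOOOOOOOOOOOOOOOOOOOOOOOOO
  84 OOOOOOOOOOOOOOOOOOOOOOOOOOOOOOOOOOOOOOOOOOOO
  78 OOOOOOOOO43676543333333333333333334OOOOOOOOO
  72 OOOOOOOOO46888888888888888876654444OOOOOOOOO
  66 OOOOOOOOO78888889888888888888887544OOOOOOOOO
  60 OOOOOOOO7888888888888899988887654334OOOOOOOO
  54 OOOOOOOOO98888988889999998886544434OOOOOOOOO
  48 OOOOOOOOO88889999999988886554444434OOOOOOOOO
  42 OOOOOOOOO88888999988855444444444334OOOOOOOOO
  36 OOOOOOOOO98888887654444444444433334OOOOOOOOO
  30 OOOOOOOOO43333333444444444443333334OOOOOOOOO
  24 OOOOOOOOO43333333444444444433333334OOOOOOOOO
  18 OOOOOOOOO43333333444444444433333334OOOOOOOOO
  12 OOOOOOOOO43333333444444444433333334OOOOOOOOO
   6 OOOOOOOOO43333334444444444433333334OOOOOOOOO
   0 OOOOOOOOO43333334444444444433333334OOOOOOOOO
  -6 OOOOOOOO433333334444444444433333334OOOOOOOOO
 -12 OOOOOOOO433333334444444444433333334OOOOOOOOO
 -18 OOOOOOOOO43333334444444444433333334OOOOOOOOO
 -24 OOOOOOOOO87777765544444444433333334OOOOOOOOO
 -30 OOOOOOOOO8777766787777655444555656OOOOOOOOOO
 -36 OOOOOOOOO77777889999999999888655788OOOOOOOOO
 -42 OOOOOOOOO87778999999999999888876667OOOOOOOOO
 -48 OOOOOOOOO87889999999999999999888778OOOOOOOOO
 -54 OOOOOOOOO77889999999999999998888778OOOOOOOOO
 -60 OOOOOOOOO66788999888889988888888766OOOOOOOOO
 -66 OOOOOOOOO67788999999898888888888766OOOOOOOOO
 -72 OOOOOOOOO67788899988888888888888777OOOOOOOOO
 -78 OOOOOOOOOOOOOOOOOOOOOOOOOOOOOOOOOOOOOOOOOOOO
 -84 OOOOOOOOOOOOOOOOOOOOOOOOOOOOOOOOOOOOOOOOOOOO
 -90 4OOOOOOOOOOOOOOOOOOOOOOOOOOOOOOOOOOOOOOOOOOO
to [0.409 0.335 0.2  ] shift [ 0.4497 -0.1079 -0.0032] turn 76.8
```

Request:
{"api": "send_rows", "payload": {
  "steps": [
    [0.05, 0.03, 0, 8, 1],
    [0.1, 0.03, 0, 16, 1],
    [0.15, 0.02, 0, 25, 1],
    [0.2, 0.01, 0, 33, 1],
    [0.25, -0.005, 0, 42, 1],
    [0.3, -0.03, 0, 50, 1],
    [0.345, -0.05, 0, 59, 1],
    [0.39, -0.075, 0, 67, 1],
    [0.43, -0.095, 0, 76.8, 1],
    [0.449, -0.108, 0, 76.8, 1],
    [0.449, -0.108, 0, 76.8, 1],
    [0.449, -0.108, 0, 76.8, 1]
  ]
}}

```text
time: 27.9
eef_pos: [0.4049, 0.3378, 0.1931]
tcp_rot: [1.0, 0.002, -0.003, 0.001]
contact_force: [1.2, -0.6, -0.8]
opening: 0.999
finger_force: 0.0
```

```bash
cat > wl.py <<'E'
from h import *
s,im=snap('wrist','w15.png'); print(s['time'],s['eef_pos'],s['qpos'].round(2))
c=w2px('wrist',[[.409,.338,.028]],s)[0]; print(c); u0,v0=int(c[0])-90,max(int(c[1])-75,0)
g=cv2.cvtColor(im,cv2.COLOR_RGB2GRAY)[v0:v0+150,u0:u0+180]
for ((x,y),r) in [((h[0],h[1]),h[2]) for h in (cv2.HoughCircles(cv2.medianBlur(g,3),cv2.HOUGH_GRADIENT,1.0,5,param1=80,param2=18,minRadius=8,maxRadius=55)[0][:6])]:
    z=.028 if r>20 else .046
    P=px2w('wrist',[[x+u0,y+v0],[x+u0+r,y+v0]],z,s); print(round(x+u0,1),round(y+v0,1),r,P[0].round(4),'R',np.linalg.norm(P[1]-P[0]).round(4))
for v in range(0,150,5): print('%4d '%(v+v0)+''.join('%x'%(int(k)//16) for k in g[v,::2]))
E
python3 wl.py
```

```text
27.9 [0.4049289  0.33782426 0.19306198] [0.5  0.01 1.98 0.   1.16 2.07]
[322.87468301 174.99392345]
319.5 175.5 32.6 [0.4085 0.3411 0.028 ] R 0.0303
320.5 167.5 27.2 [0.4161 0.3402 0.028 ] R 0.0251
312.5 175.5 38.4 [0.4085 0.3476 0.028 ] R 0.0356
325.5 177.5 38.5 [0.4066 0.3356 0.028 ] R 0.0358
318.5 180.5 28.1 [0.4037 0.3421 0.028 ] R 0.0262
313.5 169.5 25.4 [0.4142 0.3467 0.028 ] R 0.0234
  99 444444444444444444444444433222222222222222222222222222222222222223444444444444444444444444
 104 444444444444444444444332222222222222222222222222222222222222222222234444444444444444444444
 109 444444444444444433222222222222222222222222222222222222222222222222223444444444444444444444
 114 444444443333332222222222222222222222222222222222222222222222222222222344444444444444444444
 119 444443222222232222222222222222222222222222222222222222222223222222222234444444444444444444
 124 444443222222223222222222222222222222222222222222222222222222322222222223444444444444444444
 129 444443222222222222222222222222222222222222222222222222222222232222222222333444444444444443
 134 44444322222222222222222222222
[... 1473 characters left out ...]
2222222222222222222222234444
 214 444444444444444444444444444444432222222222222222222222222222222222222222222222222222222344
 219 444444444444444444444444444444444322222222222222222222222222222222222222222222222222222223
 224 444444444444444444444444444444444443222222222222222222222222222222222222222222222222222222
 229 444444444444444444444444444444444444332222222222222222222222222222222222222222222222222222
 234 444444444444444444444444444444444444443222222222222222222222222222222222222222222222222222
 239 444444444444444444444444444444444444444422222222222222222222222222222222222222222222222222
 244 444444444444444444444444444444444444444443322333322222222222222222222222222222222222222222
```

Run:
```python
from h import *
s=ctrl.get_state(); print(px2w('wrist',[[319.5,181.5]],.046,s)); to(s,(.408,.341,.014),-90)
```

```text
[[0.40817089 0.33960072 0.046     ]]
to [0.408 0.341 0.014] shift [ 0.0035 -0.0048  0.1791] turn 0.28
```

Request:
{"api": "send_rows", "payload": {
  "squeeze": 100,
  "steps": [
    [0.0033, -0.0043, 0.03, 0.2, 1],
    [0.0033, -0.0043, 0.07, 0.2, 1],
    [0.0033, -0.0043, 0.09, 0.2, 1],
    [0.0033, -0.0043, 0.1, 0.2, 1],
    [0.0033, -0.0043, 0.1, 0.2, 1]
  ]
}}

```text
time: 28.45
eef_pos: [0.4102, 0.3372, 0.0936]
tcp_rot: [1.0, -0.002, -0.002, 0.001]
contact_force: [0.8, 0.5, -0.3]
opening: 1.0
finger_force: 0.0
```

Run:
```python
from h import *
s=ctrl.get_state(); print(s['eef_pos']); to(s,(.408,.3405,.013),-90)
```

```text
[0.41020488 0.33716803 0.09358674]
to [0.408  0.3405 0.013 ] shift [-0.0018 -0.0036  0.0806] turn -0.26
```

Request:
{"api": "send_rows", "payload": {
  "steps": [
    [-0.002, -0.0035, 0.02, 0, 1],
    [-0.002, -0.0035, 0.045, 0, 1],
    [-0.002, -0.0035, 0.06, 0, 1],
    [-0.002, -0.0035, 0.07, 0, 1],
    [-0.002, -0.0035, 0.076, 0, 1],
    [-0.002, -0.0035, 0.076, 0, 1],
    [-0.002, -0.0035, 0.076, 0, 1]
  ]
}}

```text
time: 29.15
eef_pos: [0.4101, 0.3428, 0.0211]
tcp_rot: [1.0, -0.002, 0.001, -0.0]
contact_force: [0.0, -0.4, 0.5]
opening: 1.001
finger_force: 0.0
```

Run:
```python
from h import *
s=ctrl.get_state(); print(s['eef_pos'],s['contact_force'].round(1)); to(s,(.408,.3405,.013),-90)
```

```text
[0.41008012 0.34282087 0.02109217] [ 0.  -0.4  0.5]
to [0.408  0.3405 0.013 ] shift [-0.0021  0.0023  0.0081] turn -0.2
```

Request:
{"api": "send_rows", "payload": {
  "steps": [
    [-0.001, 0.002, 0.005, 0, 1],
    [-0.001, 0.002, 0.008, 0, 1],
    [-0.001, 0.002, 0.008, 0, 1],
    [-0.001, 0.002, 0.008, 0, -1],
    [-0.001, 0.002, 0.008, 0, -1],
    [-0.001, 0.002, 0.008, 0, -1],
    [-0.001, 0.002, 0.008, 0, -1],
    [-0.001, 0.002, 0.008, 0, -1]
  ]
}}

```text
time: 29.95
eef_pos: [0.4089, 0.3412, 0.0136]
tcp_rot: [1.0, -0.002, 0.0, -0.001]
contact_force: [-1.5, -0.4, 5.4]
opening: 0.658
finger_force: 107.4
```

Run:
```python
from h import *
s=ctrl.get_state(); print(s['eef_pos'],s['contact_force'].round(1),s['finger_force'],s['opening'])
a=np.radians(-13.25); Rz=np.array([[np.cos(a),-np.sin(a)],[np.sin(a),np.cos(a)]])
t=np.array([.4542,-.1377])+Rz@[.025,-.045]; print(t)
to(s,(t[0],t[1],.11),-103.25); to(s,(.47,.1,.11),-95)
```

```text
[0.40887524 0.34123998 0.01355288] [-1.5 -0.4  5.4] 107.38114860956557 0.657757513097339
[ 0.46822046 -0.18723208]
to [ 0.4682 -0.1872  0.11  ] shift [ 0.0615  0.5281 -0.0972] turn 13.02
to [0.47 0.1  0.11] shift [ 0.0622  0.2409 -0.0968] turn 4.77
```

Request:
{"api": "send_rows", "payload": {
  "steps": [
    [0, 0, -0.03, 0, -1],
    [0, 0, -0.07, 0, -1],
    [0.01, 0.03, -0.1, 1, -1],
    [0.0615, 0.528, -0.1, 13, -1],
    [0.0615, 0.528, -0.1, 13, -1],
    [0.0615, 0.528, -0.1, 13, -1],
    [0.0615, 0.528, -0.1, 13, -1],
    [0.0615, 0.528, -0.1, 13, -1],
    [0.0615, 0.528, -0.1, 13, -1],
    [0.0615, 0.528, -0.1, 13, -1],
    [0.0615, 0.528, -0.1, 13, -1],
    [0.0615, 0.528, -0.1, 13, -1]
  ]
}}

```text
time: 31.15
eef_pos: [0.461, -0.1383, 0.1102]
tcp_rot: [0.993, -0.115, -0.002, -0.001]
contact_force: [0.5, 0.8, -7.2]
opening: 0.653
finger_force: 112.0
```

Request:
{"api": "send_rows", "payload": {
  "steps": [
    [0, 0, 0, 0, -1],
    [0, 0, 0, 0, -1],
    [0, 0, 0, 0, -1],
    [0, 0, 0, 0, -1],
    [0, 0, 0, 0, -1],
    [0, 0, 0, 0, -1]
  ]
}}

```text
time: 31.75
eef_pos: [0.463, -0.1363, 0.1122]
tcp_rot: [0.993, -0.114, -0.0, -0.0]
contact_force: [-1.1, -0.4, -8.2]
opening: 0.658
finger_force: 112.3
```

Run:
```python
from h import *
s,im=snap('wrist','w16.png'); print(s['time'],s['eef_pos'],s['finger_force'],s['contact_force'].round(1))
to(s,(.4682,-.1872,.11),-103.25)
c=w2px('wrist',[[.4682,-.1872,.0085]],s)[0]; print('nest c px',c)
P=[[.4682+.033*np.cos(t),-.1872+.033*np.sin(t),.0085] for t in np.radians(range(0,360,45))]; print(w2px('wrist',P,s).round(0).tolist())
for v in range(90,270,5): print('%4d '%v+''.join('O' if int(p[0])-int(p[2])>50 else '%x'%(int(p[0])//16) for p in im[v,230:420:2]))
```

```text
31.75 [ 0.4630106  -0.13629115  0.11220955] 112.32483376516029 [-1.1 -0.4 -8.2]
to [ 0.4682 -0.1872  0.11  ] shift [0.0166 0.0484 0.0022] turn 0.15
nest c px [388.57087224 179.23059124]
[[381.0, 136.0], [351.0, 156.0], [345.0, 189.0], [364.0, 215.0], [396.0, 220.0], [424.0, 202.0], [432.0, 169.0], [415.0, 142.0]]
  90 55543333333434555555555555555555555555555555555555555555555555555555555555555555555555555555555
  95 55333333333333555555555555555555555555555555555555555555555555555555555555555555555555555555555
 100 43333333333333333333443455555555555555555555555555555555555555555555555555555555555555555555555
 105 33333333333333333333333333334345445555555555555555555555555555555555555555555555555555555555555
 110 33333333333333333333333333333333333333334445555555555555555555555555555555555555555555555555555
 115 44444444444444445445555555555555555555555555555665667666667666676666666666666665556665566665566
 120 OOOOOOOOOOOOOOOOOOOOOOOOOOOOOOOOOOOOOOOOOOOOOOOOOOOOOOOOOOOOOOOOOOOOOOOOOOOOOOOOOOOOOOOOOOOOOOO
 125 OOOOOOOOOOOOOOOOOOOOOOOOOOOOOOOOOOOOOOOOOOOOOOOOOOOOOOOOOOOOOOOOOOOOOOOOO
[... 2150 characters left out ...]
OOOOOOOOOOOOOOOOOOO777777777788888888888888888888888888888888877777777768OOOOOOOOOOOOOOOOOOOOO
 240 OOOOOOOOOOOOOOOOOOO77677777788888888888888888888888888888888888888877777767OOOOOOOOOOOOOOOOOOOO
 245 OOOOOOOOOOOOOOOOOO7677778888888888888888888888888888888888888888888888887777OOOOOOOOOOOOOOOOOOO
 250 OOOOOOOO98888743577778888888888877888888888888888888888888888888888888888887775578999aOOOOOOOOO
 255 9aaaaaa888887325777888888888888888888888888888888888888888888888888888888888875226888889aabcbaa
 260 ba75568888873257788888888888888888888888888888888888888878888888888888888888877522688888a99bfff
 265 32225888887325778888888888888888888888888888887788888888888888888888888888888877522588888632237
```

Request:
{"api": "send_rows", "payload": {
  "steps": [
    [0.0165, 0.0484, 0, 0, -1],
    [0.0165, 0.0484, 0, 0, -1],
    [0.0165, 0.0484, 0, 0, -1],
    [0.0165, 0.0484, 0, 0, -1]
  ]
}}

```text
time: 32.2
eef_pos: [0.4677, -0.1876, 0.112]
tcp_rot: [0.993, -0.115, -0.0, -0.0]
contact_force: [-0.3, 1.2, -7.6]
opening: 0.657
finger_force: 112.5
```

Run:
```python
from h import *
s,im=snap('wrist','w17.png'); print(s['time'],s['eef_pos'],s['finger_force'],s['contact_force'].round(1))
to(s,(.4682,-.1872,.11),-103.25)
M=R.from_quat(s['tcp_rot']).as_matrix()
P=[[.4682+.033*np.cos(t),-.1872+.033*np.sin(t),.0085] for t in np.radians(range(0,360,30))]
print('nest px',w2px('wrist',P,s).round(0).tolist())
b=s['eef_pos']+M[:,2]*.0136
Q=[b+M[:,0]*(.03*np.cos(t)-.0009)+M[:,1]*.03*np.sin(t) for t in np.radians(range(-90,91,30))]
print('weight rim px',w2px('wrist',Q,s).round(0).tolist())
for v in range(110,270,4): print('%4d '%v+''.join('O' if int(p[0])-int(p[2])>50 else '%x'%(int(p[0])//16) for p in im[v,240:410:2]))
```

```text
32.2 [ 0.4677388  -0.18761467  0.11202919] 112.53039981471375 [-0.3  1.2 -7.6]
to [ 0.4682 -0.1872  0.11  ] shift [ 0.0004 -0.0005  0.002 ] turn 0.05
nest px [[312.0, 158.0], [292.0, 169.0], [280.0, 188.0], [281.0, 209.0], [292.0, 228.0], [311.0, 238.0], [332.0, 239.0], [352.0, 229.0], [364.0, 212.0], [366.0, 190.0], [355.0, 171.0], [336.0, 159.0]]
weight rim px [[263.0, 258.0], [270.0, 230.0], [292.0, 209.0], [323.0, 201.0], [355.0, 209.0], [377.0, 230.0], [383.0, 258.0]]
 110 3333333333333333333333333333333333345555555555666666666556555555555555555555555555555
 114 3333333333333333333333333333333333333333454556666665555555566555555555555555555555555
 118 3333333333333333333333333333333333333333333334445565555555555555555555555555555555555
 122 3333333333333333333333333333333333333333333333333344555555555555555555555555555555555
 126 3333333333333333333333333333333333333333333333333333333345555555555555555555555555555
 130 3333333333333333333333333333333333333333333333333333333333333455433345555555555555555
 134 33333333333333333333333333333333333333333333333333333333333333333333333
[... 2317 characters left out ...]
88888888888888888888888888888888888888888777777OOOOO75555555555
 242 OOOOOOOOOOOOO877778888888888888888888888888888888888888888888888887777OOOO65555555555
 246 OOOOOOOOOOOOO7778888888888888888888888888888888888888888888888888888777OOO65555655555
 250 OOOO99998546778888888888888888888888888888888888888888888888888888888877O536888886555
 254 OOa8888842478888888888888888888888888888888888888888888888888888888888887423788888656
 258 Oa88888524788888888888888888888888888888888888888888888888888888888888888742378888865
 262 6888886237888888888888888888888888888888888888888888888888888888888888888863248888874
 266 8888863368888888888888888888888888888888888888888888888888888888888888888886325888887
```

Request:
{"api": "send_rows", "payload": {
  "steps": [
    [0.001, 0, 0.03, 0, -1],
    [0.001, 0, 0.055, 0, -1],
    [0.001, 0, 0.07, 0, -1],
    [0.001, 0, 0.078, 0, -1],
    [0.001, 0, 0.083, 0, -1],
    [0.001, 0, 0.086, 0, -1],
    [0.001, 0, 0.086, 0, -1],
    [0.001, 0, 0.086, 0, -1],
    [0.001, 0, 0.086, 0, -1]
  ]
}}

```text
time: 33.15
eef_pos: [0.4696, -0.1888, 0.0271]
tcp_rot: [0.993, -0.115, 0.001, 0.0]
contact_force: [-0.7, -0.1, -7.8]
opening: 0.658
finger_force: 112.4
```

Run:
```python
from h import *
s=ctrl.get_state(); print(s['eef_pos'],s['contact_force'].round(1)); to(s,(.4687,-.1877,.0215),-103.25)
```

```text
[ 0.46963351 -0.18880534  0.02714306] [-0.7 -0.1 -7.8]
to [ 0.4687 -0.1877  0.0215] shift [-0.0012 -0.0009  0.0056] turn 0.05
```

Request:
{"api": "send_rows", "payload": {
  "steps": [
    [-0.001, -0.0009, 0.002, 0, -1],
    [-0.001, -0.0009, 0.004, 0, -1],
    [-0.001, -0.0009, 0.005, 0, -1],
    [-0.001, -0.0009, 0.006, 0, -1],
    [-0.001, -0.0009, 0.006, 0, -1],
    [-0.001, -0.0009, 0.006, 0, -1]
  ]
}}

```text
time: 33.75
eef_pos: [0.4681, -0.1872, 0.0216]
tcp_rot: [0.993, -0.115, -0.001, -0.0]
contact_force: [-4.8, 2.9, 5.2]
opening: 0.652
finger_force: 114.0
```

Request:
{"api": "send_rows", "payload": {
  "steps": [
    [0, 0, 0, 0, 0.7],
    [0, 0, 0, 0, 0.7],
    [0, 0, 0, 0, 0.7],
    [0, 0, -0.02, 0, 0.7],
    [0, 0, -0.06, 0, 0.8],
    [0, 0, -0.11, 0, 1],
    [0, 0, -0.16, 0, 1],
    [0, 0, -0.18, 0, 1],
    [0, 0, -0.18, 0, 1],
    [0, 0, -0.18, 0, 1]
  ]
}}

```text
time: 34.75
eef_pos: [0.4683, -0.1874, 0.2003]
tcp_rot: [0.993, -0.115, 0.0, 0.0]
contact_force: [0.3, 0.4, -0.5]
opening: 1.0
finger_force: 0.0
```

Run:
```python
from h import *
s,im=snap('wrist','w18.png'); print(s['time'],s['eef_pos'],s['contact_force'].round(1))
for z,r,n in ((.036,.03,'weight upper rim'),(.0085,.033,'felt')):
    print(n,w2px('wrist',[[.4682+r*np.cos(t),-.1872+r*np.sin(t),z] for t in np.radians(range(0,360,45))],s).round(0).tolist())
g=cv2.medianBlur(cv2.cvtColor(im,cv2.COLOR_RGB2GRAY),3)[100:290,220:430]
for x,y,r in cv2.HoughCircles(g,cv2.HOUGH_GRADIENT,1.0,4,param1=80,param2=15,minRadius=25,maxRadius=50)[0][:4]: print(x+220,y+100,r,px2w('wrist',[[x+220,y+100]],.036,s)[0].round(4))
for v in range(110,270,5): print('%4d '%v+''.join('O' if int(p[0])-int(p[2])>50 else '%x'%(int(p[0])//16) for p in im[v,240:410:2]))
# top view change check
a=cv2.imread('pics/top0.png').astype(int); _,b=snap('top','top1.png'); b=b[:,:,::-1].astype(int)
for n,(u,v) in {'small':(424,204),'black':(247,172)}.items(): print(n,np.abs(a-b)[v-8:v+9,u-15:u+16].mean().round(1))
print('rows y of blue kit: rod',w2px('top',[[.4153,.147,.017]]),)
```

```text
34.75 [ 0.46833614 -0.18735502  0.20031466] [ 0.3  0.4 -0.5]
weight upper rim [[316.0, 149.0], [295.0, 164.0], [292.0, 188.0], [307.0, 207.0], [330.0, 210.0], [350.0, 197.0], [355.0, 174.0], [341.0, 154.0]]
felt [[316.0, 142.0], [295.0, 157.0], [292.0, 181.0], [306.0, 200.0], [331.0, 204.0], [351.0, 190.0], [355.0, 167.0], [341.0, 146.0]]
323.5 178.5 32.5 [ 0.4702 -0.1879  0.036 ]
321.5 173.5 32.1 [ 0.4753 -0.1872  0.036 ]
327.5 186.5 45.0 [ 0.4619 -0.1898  0.036 ]
331.5 188.5 45.0 [ 0.4591 -0.193   0.036 ]
 110 6653333333333333333333333333333333333333333333334555666666666666666666666665666666666
 115 6543333333333333333333333333333333333333333333333333333433334556666666666666666666666
 120 5433333333333333333333333333333333333333333333333333333333333335655666666666666666666
 125 4333333333333333333333333333333333333333333333333333333333333345655566666666666666666
 130 OOOOOOOOOOOOOOOOOOOOOOOOOOOOOOOOOOOOOOOOOOOOOOOOOOOOOOOOOOOOOOOOO86666666666666666666
 135 OOOOOOOOOOOOOOOOOOOOOOOOOOOOOOOOOOOOOOOOOOOOOOOOOOOOOOOOOOOOOOOOOOO655556666666666666
 140 OOOOOOOOOOOOOOOOOOOOOOOOOOOOOOOOOOOO
[... 1699 characters left out ...]
bbbbbbbbbbbbbbbbbbbbbbbbbbbbbbbccccdffffffffffffffffOOOOOOOO6666666666666666666
 240 ccccccccccccccccccccccccccccccccccccccccdfffffffffffffffffOOOOOOOO6666666666666666666
 245 ccccbbbbbbbbbbbbbbbbbbbbbbbbbbbbbbbcccccffffffffffffffffffOOOOOOOO6666666666666666666
 250 OOOOOOOOOOOOOOOOOOOOOOOOOOOOOOOOOOOOOOOOffffffffffffffffOOOOOOOOO86666666666666666666
 255 OOOOOOOOOOOOOOOOOOOOOOOOOOOOOOOOOOOOOOOOOOOOOOOOOOOOOOOOOOOOOOOO765666666666666666666
 260 444444555555555555555555555558OOOOOOOOOOOOOOOOOOOO99999989987666666666666666666666666
 265 3333333333333333333333333334666666666666666566666566666666666666666666666666666666666
small 22.7
black 2.9
rows y of blue kit: rod [[276.23791198 234.98151617]]
```

```bash
python3 -c "
from plant import ctrl
print(ctrl.sign_off())"
```

```text
the job is handed in; nothing more can be done
None
```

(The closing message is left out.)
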